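# Clear down the specimen cutting plate

## Task

Clear down the white cutting plate at the microscope bench: first lift the amber resin specimens off it, gripping them gently because they crack, and stand each upright in a bay of the grey rack. Then take the orange scraper block from its green cradle and use it to wipe all the loose stone chips along the plate into the blue catch tray; do not pick the chips up. Finally seat the scraper upright in its cradle again, and leave the bottles, beaker, dish and brush where they are.

Things in the scene. Friction and masses are not known exactly. Their poses are not given: they have to be found in the camera images.
- plate: Fixed white cutting plate, origin at table level. Its top is 30 mm above the origin and spans x -95..+95 mm, y -140..+160 mm in its own frame. Rims along both long sides (along y), 10 mm wide, tops 42 mm above the origin. Both short ends are open: +y drops to the table, -y straight into the blue catch tray fixed to it.
- tray (a point): Centre of the blue catch tray's inner floor (4 mm above the table); axes as the plate's. The inner floor spans x +-100 mm, y +-52.5 mm; side walls and the wall at its -y end stand 45 mm above the table. Its +y side is the 30 mm high open end of the plate: chips pushed over that edge fall in.
- bay0 (a point): Centre of the floor of bay 0 of the fixed grey specimen rack (197 x 55 mm, four bays 46 mm apart in a row along the rack's x; this one at -69 mm from its middle), 25 mm above the table, axes as the rack's. Each bay is about 41 mm (x) by 35 mm (y) inside, with blue walls 8 mm high and 5 mm thick.
- bay1 (a point): Centre of the floor of bay 1 of the fixed grey specimen rack (197 x 55 mm, four bays 46 mm apart in a row along the rack's x; this one at -23 mm from its middle), 25 mm above the table, axes as the rack's. Each bay is about 41 mm (x) by 35 mm (y) inside, with blue walls 8 mm high and 5 mm thick.
- bay2 (a point): Centre of the floor of bay 2 of the fixed grey specimen rack (197 x 55 mm, four bays 46 mm apart in a row along the rack's x; this one at 23 mm from its middle), 25 mm above the table, axes as the rack's. Each bay is about 41 mm (x) by 35 mm (y) inside, with blue walls 8 mm high and 5 mm thick.
- bay3 (a point): Centre of the floor of bay 3 of the fixed grey specimen rack (197 x 55 mm, four bays 46 mm apart in a row along the rack's x; this one at 69 mm from its middle), 25 mm above the table, axes as the rack's. Each bay is about 41 mm (x) by 35 mm (y) inside, with blue walls 8 mm high and 5 mm thick.
- specimen0: Polished rock specimen in an upright amber resin block, 32 (x) x 26 (y) x 34 (z) mm, 60 g, brown-red stone face on top; origin at the centre of its underside. Starts on the plate. Fragile: it cracks when gripped with 50 N or more. May be absent.
- specimen1: Polished rock specimen in an upright amber resin block, 32 (x) x 26 (y) x 34 (z) mm, 60 g, brown-red stone face on top; origin at the centre of its underside. Starts on the plate. Fragile: it cracks when gripped with 50 N or more. May be absent.
- specimen2: Polished rock specimen in an upright amber resin block, 32 (x) x 26 (y) x 34 (z) mm, 60 g, brown-red stone face on top; origin at the centre of its underside. Starts on the plate. Fragile: it cracks when gripped with 50 N or more. May be absent.
- specimen3: Polished rock specimen in an upright amber resin block, 32 (x) x 26 (y) x 34 (z) mm, 60 g, brown-red stone face on top; origin at the centre of its underside. Starts on the plate. Fragile: it cracks when gripped with 50 N or more. May be absent.
- cradle: Fixed green scraper cradle, origin at table level at its centre, long side along its x: a trough open at the top, 122 (x) x 32 (y) mm inside, inner floor 12 mm and wall tops 34 mm above the table, walls 6 mm thick.
- scraper: Scraper block, about 0.2 kg, origin at the centre of its flat underside. Lower part (black rubber foot, orange above) 110 (x) x 24 (y) x 38 (z) mm; on it a black upright handle 60 (x) x 24 (y) mm from z = 38 to z = 97 mm. Starts standing in the cradle, lengthwise. It can go back either way round.
- chip0: Loose stone chip, brown or red, flat five- or six-sided, 23 to 27 mm across, 10 mm thick, 11 g; origin at the centre of the underside it starts on (it may turn over). Starts on the plate. May be absent.
- chip1: Loose stone chip, brown or red, flat five- or six-sided, 23 to 27 mm across, 10 mm thick, 11 g; origin at the centre of the underside it starts on (it may turn over). Starts on the plate. May be absent.
- chip2: Loose stone chip, brown or red, flat five- or six-sided, 23 to 27 mm across, 10 mm thick, 11 g; origin at the centre of the underside it starts on (it may turn over). Starts on the plate. May be absent.
- chip3: Loose stone chip, brown or red, flat five- or six-sided, 23 to 27 mm across, 10 mm thick, 11 g; origin at the centre of the underside it starts on (it may turn over). Starts on the plate. May be absent.
- chip4: Loose stone chip, brown or red, flat five- or six-sided, 23 to 27 mm across, 10 mm thick, 11 g; origin at the centre of the underside it starts on (it may turn over). Starts on the plate. May be absent.
- chip5: Loose stone chip, brown or red, flat five- or six-sided, 23 to 27 mm across, 10 mm thick, 11 g; origin at the centre of the underside it starts on (it may turn over). Starts on the plate. May be absent.
- chip6: Loose stone chip, brown or red, flat five- or six-sided, 23 to 27 mm across, 10 mm thick, 11 g; origin at the centre of the underside it starts on (it may turn over). Starts on the plate. May be absent.
- amber_bottle: Bystander: amber jar, 52 mm across, 100 mm tall, origin at the centre of its underside.
- wash_bottle: Bystander: white bottle with red cap, 60 mm across, 130 mm tall, origin at the centre of its underside.
- beaker: Bystander: glass beaker, 64 mm across, 70 mm tall, origin at the centre of its underside.
- dish: Bystander: shallow green glass dish, 70 mm across, 16 mm tall, origin at the centre of its underside.
- brush: Bystander: wooden brush lying on the table, along its x axis.

How it is judged:
By the outcome, as a careful person would: the job done as asked, in the order asked, and still so for the second after the job is handed in, with the robot touching nothing.
Of specimen0, specimen1, specimen2, specimen3 only 3 to 4 are there at a start; the rules pass over those that are not, and their reading is None.
Of chip0, chip1, chip2, chip3, chip4, chip5, chip6 only 4 to 7 are there at a start; the rules pass over those that are not, and their reading is None.
At some moment in a run one of chip0, chip1, chip2, chip3, chip4, chip5, specimen0, specimen1, specimen2, specimen3 may be knocked a few centimetres aside while the robot is not near it.
It also fails if it takes over 208 s, if anything falls off the work surface, if the arm or the gripper's body presses on something with over 40 N, if the wrist force passes 120 N, or if a joint passes its speed limit or range.

## Robot

A 7-joint arm with a two-finger parallel gripper is mounted at the origin on the work surface. World frame = base frame: x ahead of the robot, y to its left, z up, the work surface at z = 0. Lengths are in m, angles in rad, forces in N, time in s.
With the tool pointing down it reaches from about 0.4 to 0.85 m from the base axis. Payload 4.5 kg.
Tool frame: the origin (TCP) lies at the very end of the fingers, on their centre line; the grasp point (between the pads) lies 19 mm behind it; z points along the fingers, y is the line along which they close (so a half turn about z gives the same grasp; the last joint's range is limited). The gripper opens to 85 mm and grips with 20 to 120 N. Pads are 22 mm wide; open, the fingers measure 114 mm over their backs; the gripper's body (76 mm by 85 mm) begins 54 mm behind the grasp point. The pads swing forward as they close: fully open they stand 13 mm farther back than shut.
Start: joints at [-1.083, 0.689, -0.195, 1.565, 0.157, 0.902, -0.215], TCP at [0.274, 0.562, 0.231] pointing down, gripper open.
Joint ranges: [-3.01, 3.01], [-0.46, 2.08], [-1.47, 1.51], [0.13, 2.56], [-1, 4.14], [0.04, 2.09], [-2.66, 2.66]. Speed limits (rad/s): [2.57, 2.57, 3.14, 3.14, 3.14, 3.14, 3.14].

## Interface

Orientations are given as a rotation vector (axis times angle).
In Python, from bench import bot gives the robot as it stands. The module is installed in compiled form; this text tells all that it offers.
- The arm moves only by the shell command python3 -m creep 'ROWS'. ROWS is JSON, a list of rows, each an object of numbers: "ax", "ay", "az": the turn, a rotation vector about the world's x, y, z in degrees; "tx", "ty", "tz": the shift along the world's x, y, z in cm; "gripper": the opening, from -1 (shut) to 1 (fully open). A call has 1 to 12 rows; each row is the pose to reach, as a shift and turn from the pose commanded when the call began; what a row does not reach only later rows make up. A row lasts 1/8 s, in which the tool goes at most 62.5 mm and 10.7 degrees, less where a joint would pass 70% of its speed; a pose out of reach is approached as far as the arm can. A call with a gripper value outside its range is refused whole. The fingers move at their own pace and stop on an object; the grip force is fixed at half the most. Time passes only in rows, so rows that repeat a pose let the fingers close. It gives the time, the measured TCP pose, the force, the opening and the grip force at its end, in the units of the state.
- bot.sense(): the state, without advancing time (a new reading comes with each control period).
- bot.grab_frame(name): name is "side" or "top" or "wrist"; returns a dict with "image" (480x640x3 uint8, red, green, blue), "fx", "fy", "cx", "cy" (pixels), "extrinsics" (4x4, takes a point from camera to world coordinates). Camera axes: x right, y down, z forward; pixel columns grow to the right and rows downward; lengths in m; the calibration is good to about 2 mm. The wrist camera is an equidistant fisheye: a pixel r from the principal point sees the ray r / f radians off the axis. A picture is of the moment at which its call begins. There is no depth.
- bot.job_done(): hands the job in; it is judged then, once.
The state is a dict: "clock": time; "joint_pos": joint angles; "joint_vel": joint speeds; "tau": joint torques, N m; "position": TCP position; "tool_rot": TCP orientation; "force": force on the tool from outside, world axes, zero at the start; "wrist_torque": the same for the moment, N m; "opening": opening from 0.0 (shut) to 1.0 (fully open); "grasp_force": force on a finger pad.
Only numpy, scipy, OpenCV 4.12 (cv2) and the standard library are available. Lean on these libraries where they do the work, as an engineer would, in place of code of your own. Each camera call takes 0.05 s, during which the arm holds its last target. There are 200 camera calls.

## Working session

There is one attempt and no reset: what is moved stays moved. The work goes in short steps, Python scripts to look and compute and a shell command to move; the robot and the scene stay as the last step left them, time stands still between calls to the robot, and variables do not carry over. Pictures are saved under pics/ and viewed, at most 14 in all, crops included, and the job is handed in when it is done.

```bash
mkdir -p pics; python3 - <<'E'
from bench import bot
import cv2, numpy as np
s=bot.sense(); print(s)
for n in ["top","side"]:
    f=bot.grab_frame(n); cv2.imwrite(f"pics/{n}0.png",f["image"][:,:,::-1]); np.savez(f"{n}0.npz",**f)
    print(n,f["fx"],f["fy"],f["cx"],f["cy"],np.round(f["extrinsics"],4).tolist())
E
```

```text
{'clock': 0.0, 'joint_pos': array([-1.08321582,  0.69000726, -0.194497  ,  1.56636942,  0.15735498,
        0.90249146, -0.21511645]), 'joint_vel': array([-0.00089648, -0.00157674, -0.00058612,  0.00080697, -0.00023965,
       -0.00020193,  0.00062474]), 'tau': array([ 1.22042584e-03, -5.39617574e+01, -1.26657944e+00, -1.58543962e+01,
        9.00258048e-03,  9.46307089e-03,  8.32333882e-06]), 'position': array([0.27375724, 0.5611224 , 0.23046234]), 'tool_rot': array([-7.06502024e-01, -3.06087501e+00,  2.92781882e-03]), 'force': array([-0.04756654,  0.48963378, -0.26012908]), 'wrist_torque': array([ 0.05301341, -0.06578638,  0.04857661]), 'grasp_force': 0.0, 'opening': 1.002908541528114}
top 577.4646067837627 577.4646067837627 320.5302738557601 237.31318327689766 [[0.0, -0.9933, 0.1158, 0.4059], [-1.0, 0.0006, 0.0059, 0.0095], [-0.0059, -0.1158, -0.9933, 1.4035], [0.0, 0.0, 0.0, 1.0]]
side 550.3819333045072 550.3819333045072 321.1248382713322 243.70416066708958 [[0.726, -0.3491, 0.5926, -0.0729], [-0.6877, -0.3757, 0.6212, -0.6391], [0.0057, -0.8585, -0.5128, 0.5922], [0.0, 0.0, 0.0, 1.0]]
```

View pics/top0.png

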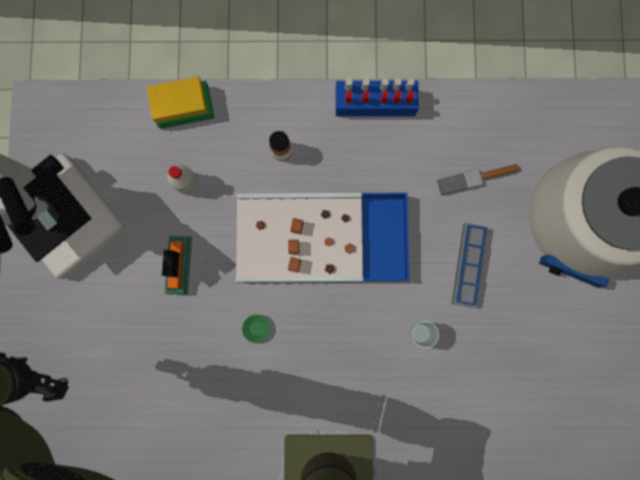

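View pics/side0.png

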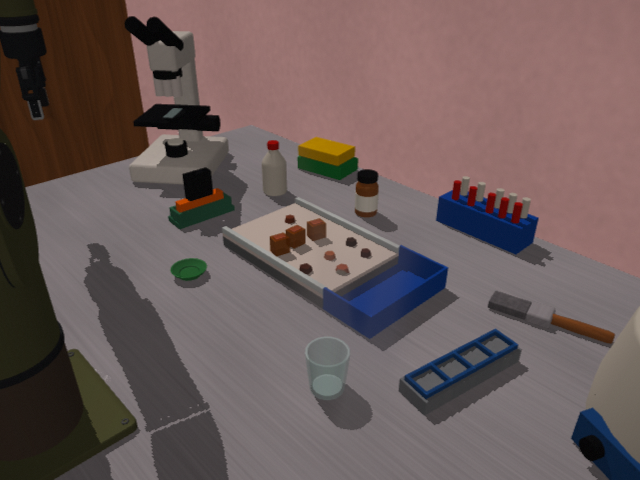

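The top view shows three amber specimens at about (297,226), (293,247) and (294,265). There are six chips at (261,225), (326,214), (346,218), (329,241), (350,248) and (330,268). The scraper and cradle are at (177,265), the tray at (386,238) and the rack at (471,265). The side view shows the same layout. Next I'll measure these.

```bash
cat > h.py <<'E'
import numpy as np, cv2
from bench import bot
def ray(f,u,v,fish=False):
    x,y=(u-f["cx"])/f["fx"],(v-f["cy"])/f["fy"]
    if fish:
        r=np.hypot(x,y); k=np.sin(r)/max(r,1e-9); d=np.array([x*k,y*k,np.cos(r)])
    else: d=np.array([x,y,1.])
    E=np.array(f["extrinsics"]); return E[:3,3],E[:3,:3]@d
def onz(f,u,v,z,fish=False):
    o,d=ray(f,u,v,fish); return (o+d*(z-o[2])/d[2])[:2]
def proj(f,p,fish=False):
    E=np.array(f["extrinsics"]); c=E[:3,:3].T@(np.array(p)-E[:3,3])
    if fish:
        r=np.hypot(c[0],c[1]); t=np.arctan2(r,c[2])/max(r,1e-9); c=np.array([c[0]*t,c[1]*t,1])
    return f["fx"]*c[0]/c[2]+f["cx"],f["fy"]*c[1]/c[2]+f["cy"]
def hsv(f): return cv2.cvtColor(f["image"],cv2.COLOR_RGB2HSV)
def blobs(m,amin):
    c,_=cv2.findContours(m.astype(np.uint8),cv2.RETR_EXTERNAL,cv2.CHAIN_APPROX_NONE)
    return [k for k in c if cv2.contourArea(k)>=amin]
def rect(f,k,z,fish=False):
    P=np.array([onz(f,u,v,z,fish) for u,v in k.reshape(-1,2)],np.float32)*1000
    (x,y),(w,h),a=cv2.minAreaRect(P)
    if w<h: w,h,a=h,w,a+90
    return np.round([x,y,w,h,(a+90)%180-90],1)   # mm, long-axis angle deg
E
python3 - <<'E'
from h import *
f=dict(np.load("top0.npz")); H=hsv(f); h,s,v=H[...,0].astype(int),H[...,1].astype(int),H[...,2].astype(int)
yy,xx=np.mgrid[:480,:640]
def box(a,b,c,d): return (xx>a)&(xx<b)&(yy>c)&(yy<d)
blue=(h>100)&(h<125)&(s>120)
for n,m,z,a in [("tray",blue&box(350,420,180,300),.045,300),("rackblue",blue&box(440,500,210,320),.033,50),
  ("green",(h>40)&(h<90)&(s>60)&box(155,200,220,310),.034,50),
  ("orange",(h<20)&(s>150)&(v>120)&box(155,200,220,310),.05,20),("black",(v<50)&box(155,190,235,285),.109,30),
  ("plate",(s<60)&(v>150)&box(225,370,185,290),.03,300),
  ("dish",(h>40)&(h<90)&(s>60)&box(230,290,300,350),.016,50),
  ("specchip",(s>70)&(h<20)&box(240,362,202,276),.045,8)]:
    for k in blobs(m,a):
        print(n,rect(f,k,z),cv2.contourArea(k), cv2.boundingRect(k))
print(f["image"][240,280],f["image"][247,293],f["image"][290,500])
b=f["image"][150:320,150:510,::-1]; cv2.imwrite("pics/crop0.png",cv2.resize(b,None,fx=2.2,fy=2.2,interpolation=cv2.INTER_CUBIC))
E
```

```text
tray [ 5.671e+02 -1.356e+02  2.082e+02  1.078e+02  4.000e-01] 3872.5 (362, 193, 48, 88)
rackblue [ 501.3 -340.3  185.5   44.9   -9.9] 781.5 (457, 225, 29, 80)
green [500.  357.1 137.6  53.   -2.8] 446.0 (165, 236, 26, 59)
orange [458.3 364.   24.4  24.2  -4.6] 89.5 (167, 277, 12, 11)
orange [540.9 360.6  23.9  19.   90. ] 59.5 (170, 243, 11, 9)
black [499.2 354.5  57.6  34.1  -3. ] 336.0 (163, 250, 16, 27)
plate [561.7  70.2 302.1 195.3  90. ] 10033.5 (235, 199, 128, 82)
plate [669.   72.2 299.7   9.8  89.9] 389.0 (236, 193, 125, 5)
dish [349.7 172.3  64.4  63.4 -90. ] 588.0 (242, 315, 28, 28)
specchip [490.4  -3.6  16.5  16.5  -0. ] 37.5 (326, 265, 8, 8)
specchip [500.6  79.6  31.4  26.3 -13.7] 128.0 (288, 257, 13, 15)
specchip [ 5.388e+02 -4.970e+01  1.900e+01  1.890e+01 -3.000e-01] 53.0 (345, 244, 9, 9)
specchip [5.425e+02 8.150e+01 3.100e+01 2.600e+01 2.000e-01] 135.5 (288, 240, 12, 14)
specchip [554.3  -1.3  16.7  16.6  -0. ] 39.5 (325, 238, 8, 8)
specchip [594.4 162.   18.7  16.8  45.1] 38.5 (256, 221, 9, 8)
specchip [592.5  74.2  32.9  27.3 -12.1] 133.5 (290, 218, 14, 16)
specchip [611.7 -40.6  11.9  11.8 -44.9] 21.0 (342, 215, 7, 6)
specchip [621.8   7.2  11.8  11.8  26.8] 16.0 (323, 211, 6, 6)
[183 173 165] [134  77  55] [132 129 130]
```

View pics/crop0.png

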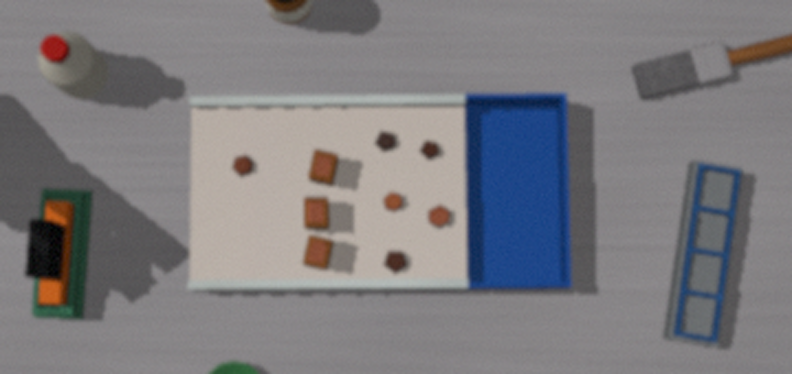

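The crop confirms three specimens with their long sides roughly along world x, six chips, and the plate aligned with the world axes. Next I'll move above the specimens for a close look with the wrist camera.

```bash
python3 -m creep '[{"tz":5},{"tx":8,"ty":-12,"tz":6,"az":7},{"tx":26,"ty":-48,"tz":7,"az":13},{"tx":26,"ty":-48,"tz":7,"az":13},{"tx":26,"ty":-48,"tz":7,"az":13},{"tx":26,"ty":-48,"tz":7,"az":13},{"tx":26,"ty":-48,"tz":7,"az":13},{"tx":26,"ty":-48,"tz":7,"az":13},{"tx":26,"ty":-48,"tz":7,"az":13},{"tx":26,"ty":-48,"tz":7,"az":13},{"tx":26,"ty":-48,"tz":7,"az":13},{"tx":26,"ty":-48,"tz":7,"az":13}]'
python3 - <<'E'
from h import *
s=bot.sense(); print(s["position"],s["tool_rot"],s["joint_pos"],s["clock"])
f=bot.grab_frame("wrist"); np.savez("w1.npz",**f); cv2.imwrite("pics/w1.png",f["image"][:,:,::-1]); print(f["fx"],np.round(f["extrinsics"],3).tolist())
E
```

```text
[0.27378726 0.56119284 0.23054452] [-7.06570355e-01 -3.06083712e+00  2.62975404e-03] [-1.08316854  0.68993946 -0.19453397  1.56622328  0.15731402  0.90251781
 -0.21510213] 0.1
371.64829954431775 [[0.439, 0.859, 0.265, 0.206], [0.898, -0.419, -0.131, 0.596], [-0.002, 0.295, -0.955, 0.374], [0.0, 0.0, 0.0, 1.0]]validation failed for argument at $[0]...
```

View pics/w1.png

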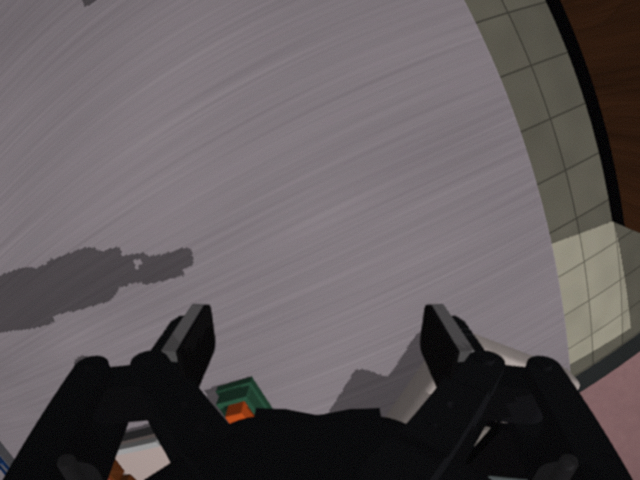

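The arm didn't move: the call was refused, probably because every row needs all seven keys. The picture is just the start pose, with the fingers in the lower half of the image.

```bash
python3 -m creep '[{"tx":0,"ty":0,"tz":5,"ax":0,"ay":0,"az":0,"gripper":1},{"tx":8,"ty":-12,"tz":6,"ax":0,"ay":0,"az":7,"gripper":1},{"tx":26,"ty":-48,"tz":7,"ax":0,"ay":0,"az":13,"gripper":1},{"tx":26,"ty":-48,"tz":7,"ax":0,"ay":0,"az":13,"gripper":1},{"tx":26,"ty":-48,"tz":7,"ax":0,"ay":0,"az":13,"gripper":1},{"tx":26,"ty":-48,"tz":7,"ax":0,"ay":0,"az":13,"gripper":1},{"tx":26,"ty":-48,"tz":7,"ax":0,"ay":0,"az":13,"gripper":1},{"tx":26,"ty":-48,"tz":7,"ax":0,"ay":0,"az":13,"gripper":1},{"tx":26,"ty":-48,"tz":7,"ax":0,"ay":0,"az":13,"gripper":1},{"tx":26,"ty":-48,"tz":7,"ax":0,"ay":0,"az":13,"gripper":1},{"tx":26,"ty":-48,"tz":7,"ax":0,"ay":0,"az":13,"gripper":1},{"tx":26,"ty":-48,"tz":7,"ax":0,"ay":0,"az":13,"gripper":1}]'
python3 - <<'E'
from h import *
s=bot.sense(); print(s["position"],s["tool_rot"],s["joint_pos"],s["clock"])
f=bot.grab_frame("wrist"); np.savez("w2.npz",**f); cv2.imwrite("pics/w2.png",f["image"][:,:,::-1]); print(f["fx"],np.round(f["extrinsics"],3).tolist())
E
```

```text
clock: 1.65
position: [0.5335, 0.0825, 0.3011]
tool_rot: [-0.355, -3.12, -0.001]
force: [1.0, 0.3, -0.6]
opening: 1.0
grasp_force: 0.0
[0.53345019 0.08252596 0.30107903] [-3.54668807e-01 -3.12049994e+00 -1.22155740e-03] [-0.06071194  0.49854076 -0.28164384  1.72712753  0.16396014  0.93966406
  0.93749663] 1.65
371.64829954431775 [[0.225, 0.931, 0.287, 0.46], [0.974, -0.215, -0.066, 0.101], [0.0, 0.294, -0.956, 0.445], [0.0, 0.0, 0.0, 1.0]]
```

View pics/w2.png

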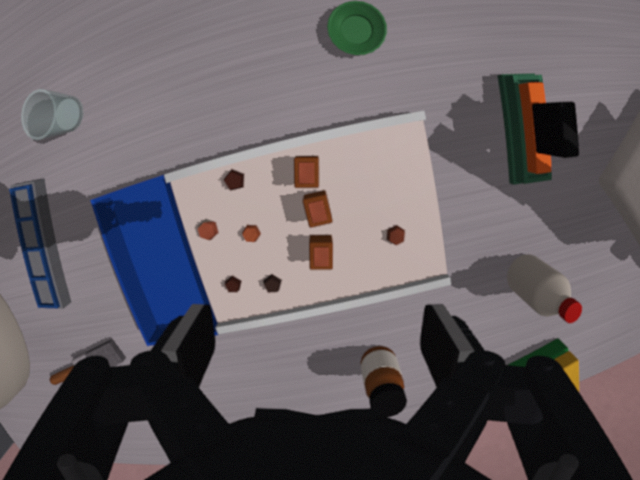

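The wrist view shows everything: specimens at (306,171), (317,209) and (320,252), six chips, the tray on the left, the rack at (38,245) and the cradle at (530,130). Now I'll fit the specimen top faces.

```bash
cat >> h.py <<'E'
def spec(f,n=True):
    """specimens in a wrist picture: brighter top face at z=.064 -> x,y,w,h,angle"""
    H=hsv(f); h,s,v=[H[...,i].astype(int) for i in range(3)]
    m=((h<20)|(h>172))&(s>90)&(v>40)
    out=[]
    for k in blobs(cv2.morphologyEx(m.astype(np.uint8),cv2.MORPH_OPEN,np.ones((3,3))),150):
        c=k.reshape(-1,2).mean(0)
        out.append((np.round(c),cv2.contourArea(k),rect(f,k,.064,True),k))
    return out
E
python3 - <<'E'
from h import *
f=dict(np.load("w2.npz")); H=hsv(f)
for c in [(300,172),(306,172),(297,183),(306,184),(309,209),(322,210),(318,223),(320,253),(320,267),(313,253),(396,235)]: print(c,f["image"][c[1],c[0]],H[c[1],c[0]])
for o in spec(f): print(o[:3])
for k in blobs(((H[...,0]>100)&(H[...,0]<125)&(H[...,1]>120)),100): print("blue",rect(f,k,.033,True),rect(f,k,.045,True),cv2.boundingRect(k))
b=f["image"][140:300,190:420,::-1]; cv2.imwrite("pics/c2.png",cv2.resize(b,None,fx=3.4,fy=3.4,interpolation=cv2.INTER_CUBIC))
E
```

```text
(300, 172) [143  72  53] [  6 160 143]
(306, 172) [135  67  49] [  6 162 135]
(297, 183) [105  55  25] [ 11 194 105]
(306, 184) [109  58  27] [ 11 192 109]
(309, 209) [115  59  39] [  8 169 115]
(322, 210) [134  67  49] [  6 162 134]
(318, 223) [112  58  27] [ 11 194 112]
(320, 253) [137  69  50] [  7 162 137]
(320, 267) [110  57  27] [ 11 192 110]
(313, 253) [110  56  33] [  9 178 110]
(396, 235) [99 51 37] [  7 160  99]
(array([383., 380.]), 545.0, array([775.2, 116. ,  49.8,  40.6,  88.9]))
(array([ 61., 375.]), 176.0, array([ 699.7, -368.9,   73.6,   17. ,  -75.3]))
(array([570., 310.]), 413.5, array([750. , 394.8,  50. ,  31.5,  41.1]))
(array([320., 252.]), 723.5, array([586.3,  75.2,  37.8,  25. , -12.3]))
(array([396., 235.]), 210.5, array([585.7, 158.8,  19.3,  16.8,  -9.8]))
(array([251., 233.]), 205.0, array([548.9,   7.2,  19.3,  16.9, -59.3]))
(array([207., 230.]), 253.0, array([534.9, -39.7,  22.2,  19.3,  76.4]))
(array([317., 209.]), 741.0, array([5.391e+02, 8.210e+01, 3.560e+01, 2.560e+01, 1.000e-01]))
(array([234., 180.]), 226.5, array([488.4,   4.4,  18.4,  18.1,  74.9]))
(array([306., 172.]), 717.0, array([498.6,  80.1,  32.2,  24.8, -13.1]))
(array([533., 127.]), 1474.5, array([498.3, 347.7, 107.8,  36.9,  -2.9]))
blue [ 500.7 -337.3  187.6   50.9   -9.4] [ 499.5 -324.5  182.1   49.4   -9.4] (9, 185, 50, 123)
blue [ 5.713e+02 -1.399e+02  2.175e+02  1.188e+02  2.000e-01] [ 5.680e+02 -1.328e+02  2.112e+02  1.153e+02  2.000e-01] (90, 175, 119, 171)
```

View pics/c2.png

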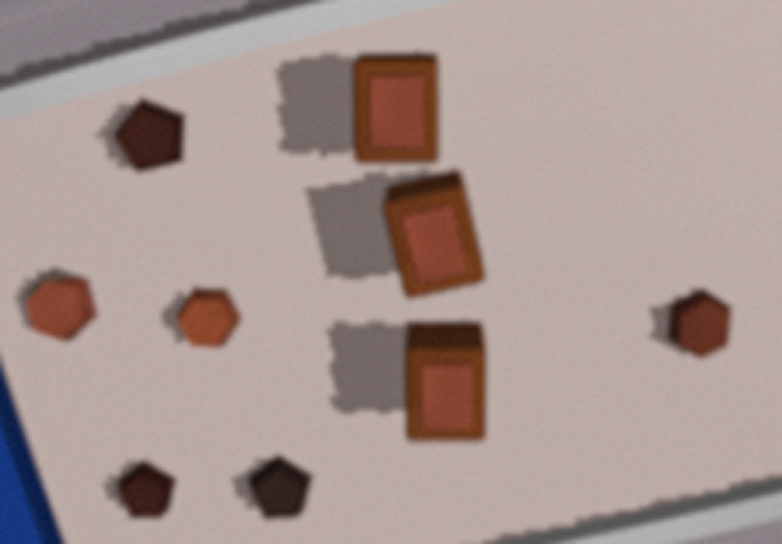

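The crop shows the three blocks with pink top patches; blocks A and C are turned about -13°, and B is about 0°. The top-patch centres will give the grasp points.

```bash
cat >> h.py <<'E'
def tops(f,z=.064,lo=80):
    H=hsv(f); h,s,v=[H[...,i].astype(int) for i in range(3)]
    m=(h<=8)&(s>120)&(s<174)&(v>118)
    return [(np.round(k.reshape(-1,2).mean(0)),cv2.contourArea(k),rect(f,k,z,True)) for k in blobs(m,lo)]
E
python3 - <<'E'
from h import *
f=dict(np.load("w2.npz"))
for o in tops(f): print(o)
p=bot.sense()["position"]; print(p)
E
```

```text
(array([321., 256.]), 227.5, array([591.8,  74.7,  19.6,  15.3, -13. ]))
(array([207., 230.]), 182.0, array([533.7, -39.9,  21.2,  16.4, -61.5]))
(array([317., 211.]), 252.5, array([5.42e+02, 8.22e+01, 2.10e+01, 1.55e+01, 4.00e-01]))
(array([306., 172.]), 265.5, array([500. ,  79.8,  20.8,  14.4, -13.3]))
[0.53324856 0.08329039 0.30119137]
```

```bash
python3 -m creep '[{"tx":-3.4,"ty":-0.2,"tz":-5,"ax":0,"ay":0,"az":0,"gripper":0.2},{"tx":-3.4,"ty":-0.2,"tz":-10,"ax":0,"ay":0,"az":0,"gripper":0.2},{"tx":-3.4,"ty":-0.2,"tz":-15,"ax":0,"ay":0,"az":0,"gripper":0.2},{"tx":-3.4,"ty":-0.2,"tz":-19,"ax":0,"ay":0,"az":0,"gripper":0.2},{"tx":-3.4,"ty":-0.2,"tz":-20,"ax":0,"ay":0,"az":0,"gripper":0.2},{"tx":-3.4,"ty":-0.2,"tz":-20,"ax":0,"ay":0,"az":0,"gripper":0.2},{"tx":-3.4,"ty":-0.2,"tz":-20,"ax":0,"ay":0,"az":0,"gripper":0.2}]'
python3 - <<'E'
from h import *
f=bot.grab_frame("wrist"); cv2.imwrite("pics/w3.png",f["image"][:,:,::-1])
for o in tops(f,lo=200): print(o)
p=bot.sense(); print(p["position"],p["tool_rot"],p["opening"])
E
```

```text
clock: 2.58
position: [0.501, 0.0804, 0.1028]
tool_rot: [0.355, 3.119, 0.002]
force: [-0.5, 0.2, 0.5]
opening: 0.6
grasp_force: 0.0
(array([338., 401.]), 360.0, array([590.4,  75.1,  16. ,  14.9, -12.2]))
(array([334., 340.]), 745.0, array([5.428e+02, 8.200e+01, 2.090e+01, 1.540e+01, 3.000e-01]))
(array([318., 271.]), 415.0, array([499.8,  80.1,  20.8,  15.1, -12.4]))
[0.50106578 0.08025852 0.10283497] [3.55025538e-01 3.11857447e+00 2.00279441e-03] 0.5986191775569062
```

View pics/w3.png

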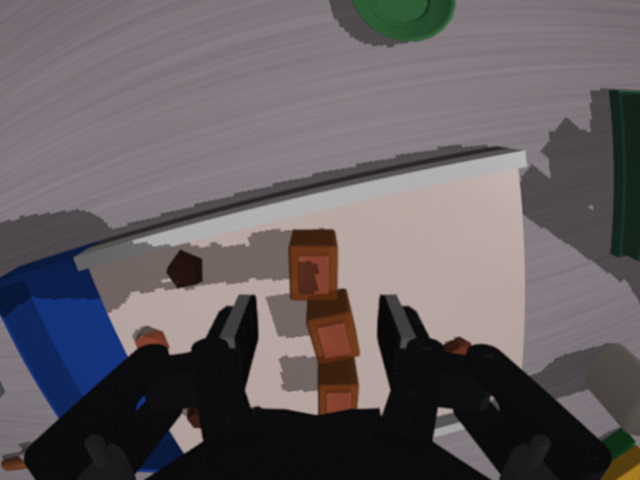

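The block sits centred between the fingers at (318,271), with no chips in the finger paths. I'll descend and close to just wider than the block.

```bash
python3 -m creep '[{"tx":0,"ty":0,"tz":-3,"ax":0,"ay":0,"az":0,"gripper":0.2},{"tx":0,"ty":0,"tz":-5,"ax":0,"ay":0,"az":0,"gripper":0.1},{"tx":0,"ty":0,"tz":-6.1,"ax":0,"ay":0,"az":0,"gripper":-0.1},{"tx":0,"ty":0,"tz":-6.1,"ax":0,"ay":0,"az":0,"gripper":-0.25},{"tx":0,"ty":0,"tz":-6.1,"ax":0,"ay":0,"az":0,"gripper":-0.3},{"tx":0,"ty":0,"tz":-6.1,"ax":0,"ay":0,"az":0,"gripper":-0.3},{"tx":0,"ty":0,"tz":-6.1,"ax":0,"ay":0,"az":0,"gripper":-0.3},{"tx":0,"ty":0,"tz":-6.1,"ax":0,"ay":0,"az":0,"gripper":-0.3}]'
for i in 1; do python3 -m creep '[{"tx":0,"ty":0,"tz":0,"ax":0,"ay":0,"az":0,"gripper":-0.36},{"tx":0,"ty":0,"tz":0,"ax":0,"ay":0,"az":0,"gripper":-0.36}]'; done; python3 -c "
from bench import bot;s=bot.sense();print(s['opening'],s['grasp_force'])"
```

```text
clock: 3.62
position: [0.5001, 0.0798, 0.0405]
tool_rot: [0.356, 3.121, 0.0]
force: [0.3, -0.3, 0.4]
opening: 0.348
grasp_force: 0.0
clock: 3.88
position: [0.5, 0.0796, 0.0403]
tool_rot: [-0.356, -3.121, 0.0]
force: [0.2, -0.4, 1.2]
opening: 0.326
grasp_force: 0.2
0.3263668572043915 0.1996809197589755
```

```bash
python3 -m creep '[{"tx":0,"ty":0,"tz":0,"ax":0,"ay":0,"az":0,"gripper":-0.38},{"tx":0,"ty":0,"tz":0,"ax":0,"ay":0,"az":0,"gripper":-0.38},{"tx":0,"ty":0,"tz":0,"ax":0,"ay":0,"az":0,"gripper":-0.38}]'; python3 -m creep '[{"tx":0,"ty":0,"tz":0,"ax":0,"ay":0,"az":0,"gripper":-0.4},{"tx":0,"ty":0,"tz":0,"ax":0,"ay":0,"az":0,"gripper":-0.4},{"tx":0,"ty":0,"tz":0,"ax":0,"ay":0,"az":0,"gripper":-0.4}]'; python3 -c "
from bench import bot;s=bot.sense();print(s['opening'],s['grasp_force'])"
```

```text
clock: 4.25
position: [0.4999, 0.0797, 0.0403]
tool_rot: [-0.356, -3.121, 0.0]
force: [-0.4, 0.4, 0.1]
opening: 0.312
grasp_force: 0.3
clock: 4.62
position: [0.4999, 0.0797, 0.0403]
tool_rot: [-0.356, -3.121, 0.0]
force: [-0.8, -1.4, 0.4]
opening: 0.302
grasp_force: 9.8
0.30244342987161815 9.806275963783264
```

```bash
python3 -m creep '[{"tx":0,"ty":0,"tz":0,"ax":0,"ay":0,"az":0,"gripper":-0.41},{"tx":0,"ty":0,"tz":0,"ax":0,"ay":0,"az":0,"gripper":-0.41},{"tx":0,"ty":0,"tz":0,"ax":0,"ay":0,"az":0,"gripper":-0.41},{"tx":0,"ty":0,"tz":1,"ax":0,"ay":0,"az":0,"gripper":-0.41},{"tx":0,"ty":0,"tz":3,"ax":0,"ay":0,"az":0,"gripper":-0.41},{"tx":0,"ty":0,"tz":7,"ax":0,"ay":0,"az":0,"gripper":-0.41},{"tx":0,"ty":0,"tz":11,"ax":0,"ay":0,"az":0,"gripper":-0.41},{"tx":0,"ty":0,"tz":11,"ax":0,"ay":0,"az":0,"gripper":-0.41}]'
```

```text
clock: 5.62
position: [0.5021, 0.0806, 0.1534]
tool_rot: [0.355, 3.115, 0.005]
force: [-0.5, 1.0, -1.1]
opening: 0.301
grasp_force: 20.7
```

Held at 21 N. I'll carry it to above the rack.

```bash
python3 -m creep '[{"tx":0,"ty":-4,"tz":3,"ax":0,"ay":0,"az":0,"gripper":-0.41},{"tx":0,"ty":-9,"tz":6,"ax":0,"ay":0,"az":1,"gripper":-0.41},{"tx":0.5,"ty":-14,"tz":6,"ax":0,"ay":0,"az":2,"gripper":-0.41},{"tx":1,"ty":-20,"tz":6,"ax":0,"ay":0,"az":3,"gripper":-0.41},{"tx":1.5,"ty":-26,"tz":6,"ax":0,"ay":0,"az":3.5,"gripper":-0.41},{"tx":2,"ty":-32,"tz":6,"ax":0,"ay":0,"az":3.5,"gripper":-0.41},{"tx":2.4,"ty":-38,"tz":6,"ax":0,"ay":0,"az":3.5,"gripper":-0.41},{"tx":2.4,"ty":-42.4,"tz":6,"ax":0,"ay":0,"az":3.5,"gripper":-0.41},{"tx":2.4,"ty":-42.4,"tz":6,"ax":0,"ay":0,"az":3.5,"gripper":-0.41},{"tx":2.4,"ty":-42.4,"tz":6,"ax":0,"ay":0,"az":3.5,"gripper":-0.41}]'
python3 - <<'E'
from h import *
f=bot.grab_frame("wrist"); np.savez("w4.npz",**f); cv2.imwrite("pics/w4.png",f["image"][:,:,::-1])
H=hsv(f)
for k in blobs(((H[...,0]>100)&(H[...,0]<125)&(H[...,1]>120)),100): print("blue",rect(f,k,.033,True),cv2.boundingRect(k))
p=bot.sense(); print(p["position"],p["tool_rot"],p["opening"],p["grasp_force"])
E
```

```text
clock: 6.88
position: [0.5237, -0.3428, 0.2094]
tool_rot: [-0.259, -3.13, -0.003]
force: [0.2, 0.8, -0.4]
opening: 0.301
grasp_force: 20.7
blue [ 888.9 -200.5  113.3   14.5   31.7] (444, 440, 37, 33)
blue [ 483.4 -586.4  180.2   38.2   67.1] (18, 195, 135, 58)
blue [ 5.718e+02 -1.361e+02  2.195e+02  1.311e+02  3.000e-01] (461, 120, 113, 216)
blue [ 489.8 -338.6  165.8   44.7  -10. ] (288, 83, 54, 186)
[ 0.52415891 -0.34207397  0.20971788] [-0.25631847 -3.13021862 -0.00327596] 0.30105853388522247 20.745941698551178
```

View pics/w4.png

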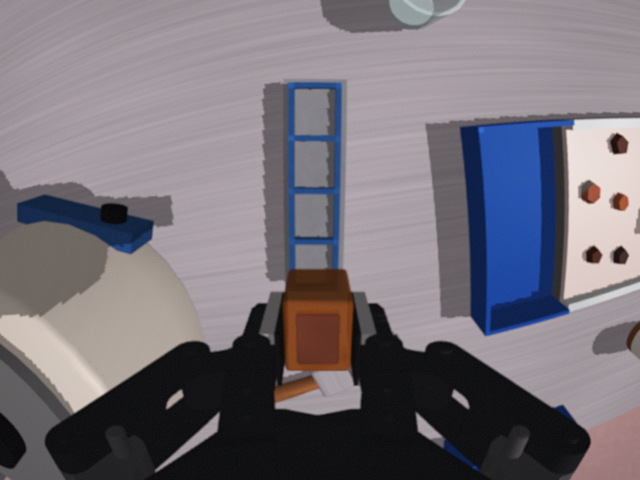

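The specimen is held at (318,325), and the rack is below with its cross walls near rows 85, 137, 189 and 241. I'll check the bay centres from those walls.

```bash
python3 - <<'E'
from h import *
f=dict(np.load("w4.npz")); H=hsv(f)
m=((H[...,0]>100)&(H[...,0]<125)&(H[...,1]>120))
prof=m[80:268,300:328].mean(1)>.6
r=np.where(prof)[0]+80; g=np.split(r,np.where(np.diff(r)>3)[0]+1)
W=[]
for q in g:
    v=q.mean(); row=np.where(m[int(v)+14, 280:350])[0]+280
    gg=np.split(row,np.where(np.diff(row)>8)[0]+1); uu=np.mean([gg[0].mean(),gg[-1].mean()])
    W.append(onz(f,uu,v,.033,True)*1000); print(q[0],q[-1],uu,W[-1].round(1))
W=np.array(W); print(np.diff(W,axis=0), (W[1:]+W[:-1])/2)
E
```

```text
83 87 314.5 [ 410.2 -324.6]
136 140 313.75 [ 455.3 -332.8]
188 193 313.5 [ 500.3 -340.6]
238 243 313.25 [ 545.1 -348.4]
[[45.09046271 -8.20910967]
 [44.96928563 -7.80962777]
 [44.76017881 -7.82899986]] [[ 432.7835146  -328.68337643]
 [ 477.81338877 -336.69274515]
 [ 522.67812098 -344.51205897]]
```

```bash
python3 -m creep '[{"tx":-0.1,"ty":0,"tz":-5,"ax":0,"ay":0,"az":0,"gripper":-0.41},{"tx":-0.1,"ty":0,"tz":-10,"ax":0,"ay":0,"az":0,"gripper":-0.41},{"tx":-0.1,"ty":0,"tz":-14,"ax":0,"ay":0,"az":0,"gripper":-0.41},{"tx":-0.1,"ty":0,"tz":-14,"ax":0,"ay":0,"az":0,"gripper":-0.41},{"tx":-0.1,"ty":0,"tz":-15.5,"ax":0,"ay":0,"az":0,"gripper":-0.41},{"tx":-0.1,"ty":0,"tz":-16.6,"ax":0,"ay":0,"az":0,"gripper":-0.41},{"tx":-0.1,"ty":0,"tz":-17.2,"ax":0,"ay":0,"az":0,"gripper":-0.41},{"tx":-0.1,"ty":0,"tz":-17.4,"ax":0,"ay":0,"az":0,"gripper":-0.41},{"tx":-0.1,"ty":0,"tz":-17.4,"ax":0,"ay":0,"az":0,"gripper":-0.41},{"tx":-0.1,"ty":0,"tz":-17.4,"ax":0,"ay":0,"az":0,"gripper":-0.41}]'
python3 -m creep '[{"tx":0,"ty":0,"tz":0,"ax":0,"ay":0,"az":0,"gripper":-0.36},{"tx":0,"ty":0,"tz":0,"ax":0,"ay":0,"az":0,"gripper":-0.2},{"tx":0,"ty":0,"tz":0,"ax":0,"ay":0,"az":0,"gripper":0},{"tx":0,"ty":0,"tz":0,"ax":0,"ay":0,"az":0,"gripper":0.1},{"tx":0,"ty":0,"tz":3,"ax":0,"ay":0,"az":0,"gripper":0.2},{"tx":0,"ty":0,"tz":8,"ax":0,"ay":0,"az":0,"gripper":0.2},{"tx":0,"ty":0,"tz":13,"ax":0,"ay":0,"az":0,"gripper":0.2},{"tx":0,"ty":4,"tz":18,"ax":0,"ay":0,"az":0,"gripper":0.2},{"tx":0,"ty":10,"tz":20,"ax":0,"ay":0,"az":0,"gripper":0.2},{"tx":0,"ty":10,"tz":20,"ax":0,"ay":0,"az":0,"gripper":0.2},{"tx":0,"ty":10,"tz":20,"ax":0,"ay":0,"az":0,"gripper":0.2}]'
python3 - <<'E'
from h import *
f=bot.grab_frame("wrist"); np.savez("w5.npz",**f); cv2.imwrite("pics/w5.png",f["image"][:,:,::-1])
for z in (.064,.059):
  for o in tops(f,z): print(z,o)
p=bot.sense(); print(p["position"],p["tool_rot"],p["opening"],p["grasp_force"])
E
```

```text
clock: 8.18
position: [0.5232, -0.3444, 0.0367]
tool_rot: [0.26, 3.13, -0.0]
force: [-0.5, 0.2, -0.1]
opening: 0.299
grasp_force: 20.7
clock: 9.55
position: [0.5228, -0.2444, 0.2364]
tool_rot: [-0.259, -3.131, 0.001]
force: [-0.9, 0.3, -0.4]
opening: 0.601
grasp_force: 0.0
0.064 (array([608., 236.]), 138.0, array([591.9,  75.6,  21.2,  16.2,  -9.7]))
0.064 (array([210., 235.]), 332.0, array([ 521.9, -342.1,   21.8,   15.9,   -9.4]))
0.064 (array([506., 200.]), 199.5, array([533. , -64.6,  18.4,  15.7,  -2.3]))
0.064 (array([614., 192.]), 142.5, array([542.2,  82.6,  20.3,  16. ,  -4.8]))
0.059 (array([608., 236.]), 138.0, array([594.1,  80.5,  21.5,  16.4,  -9.7]))
0.059 (array([210., 235.]), 332.0, array([ 523.1, -343.8,   22.2,   16.2,   -9.4]))
0.059 (array([506., 200.]), 199.5, array([534.4, -62. ,  18.7,  15.9,  -2.3]))
0.059 (array([614., 192.]), 142.5, array([543.7,  87.5,  20.6,  16.2,  -4.8]))
[ 0.52235172 -0.24540845  0.23584362] [-2.61913811e-01 -3.12950814e+00  1.40481806e-03] 0.6001232223816959 0.0
```

View pics/w5.png

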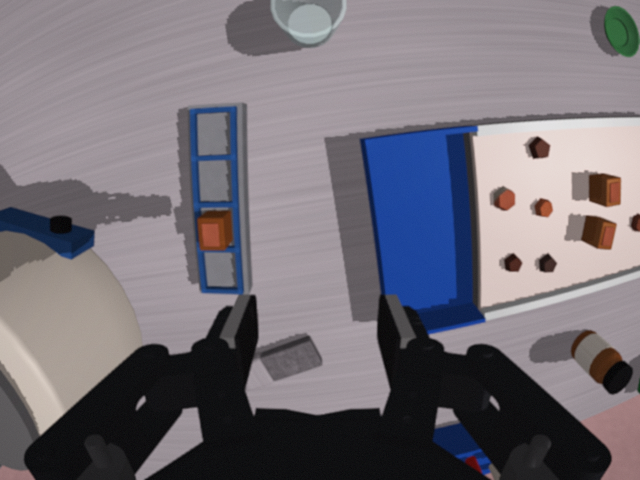

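The specimen stands in the bay at pixel (215,233). Next is specimen B.

```bash
python3 -m creep '[{"tx":0,"ty":6,"tz":0,"ax":0,"ay":0,"az":2,"gripper":0.2},{"tx":0.4,"ty":12,"tz":0,"ax":0,"ay":0,"az":4,"gripper":0.2},{"tx":0.8,"ty":18,"tz":0,"ax":0,"ay":0,"az":6,"gripper":0.2},{"tx":1.2,"ty":24,"tz":-1,"ax":0,"ay":0,"az":8,"gripper":0.2},{"tx":1.9,"ty":30,"tz":-4,"ax":0,"ay":0,"az":9.8,"gripper":0.2},{"tx":1.9,"ty":32.6,"tz":-9,"ax":0,"ay":0,"az":9.8,"gripper":0.2},{"tx":1.9,"ty":32.6,"tz":-13.6,"ax":0,"ay":0,"az":9.8,"gripper":0.2},{"tx":1.9,"ty":32.6,"tz":-13.6,"ax":0,"ay":0,"az":9.8,"gripper":0.2},{"tx":1.9,"ty":32.6,"tz":-13.6,"ax":0,"ay":0,"az":9.8,"gripper":0.2},{"tx":1.9,"ty":32.6,"tz":-13.6,"ax":0,"ay":0,"az":9.8,"gripper":0.2}]'
python3 - <<'E'
from h import *
f=bot.grab_frame("wrist")
for o in tops(f,lo=200): print(o)
p=bot.sense(); print(p["position"],p["tool_rot"],p["opening"],p["grasp_force"])
E
```

```text
clock: 10.85
position: [0.5436, 0.0811, 0.1021]
tool_rot: [-0.005, 3.138, 0.001]
force: [0.5, 0.4, -0.5]
opening: 0.599
grasp_force: 0.0
(array([300., 347.]), 205.0, array([589.6,  72.1,  15.4,   9.2, -16.2]))
[0.54339381 0.08121696 0.10210395] [-5.76815730e-03  3.13815674e+00  9.00590760e-04] 0.5983802748218716 0.0
```

```bash
python3 - <<'E'
from h import *
f=bot.grab_frame("wrist"); np.savez("w6.npz",**f)
H=hsv(f); h,s,v=[H[...,i].astype(int) for i in range(3)]
m=(h<=8)&(s>110)&(s<178)&(v>60)
for k in blobs(cv2.morphologyEx(m.astype(np.uint8),cv2.MORPH_OPEN,np.ones((3,3))),150): print(np.round(k.reshape(-1,2).mean(0)),cv2.contourArea(k),rect(f,k,.064,True))
for o in spec(f): print(o[:3])
print(proj(f,[.5423,.0822,.064],True))
E
```

```text
[303. 352.] 786.5 [591.9  74.3  22.4  15.9 -12.5]
[440. 331.] 338.0 [580.2 155.6  15.9  14.   30.2]
[316. 273.] 1074.5 [542.3  82.   21.8  15.6   0.9]
[117. 253.] 570.0 [531.8 -33.3  22.   16.8  57.6]
(array([631., 468.]), 390.0, array([825.4, 472. , 101.3,  31.9,  36.5]))
(array([438., 327.]), 521.0, array([577.7, 154. ,  21.5,  15. ,  12.7]))
(array([304., 338.]), 2839.5, array([583. ,  75.6,  46.9,  26.1, -12.1]))
(array([187., 274.]), 748.5, array([543.5,  10.8,  21.9,  16.1, -48.7]))
(array([118., 250.]), 811.0, array([530.7, -32.2,  23.3,  18.9,  89.9]))
(array([316., 265.]), 3213.0, array([537.1,  81.7,  39.4,  25.3,   1.3]))
(array([175., 175.]), 789.0, array([487.6,   8.7,  20.4,  16.7,  88. ]))
(np.float64(316.67333711104334), np.float64(274.33734542749045))
```

```bash
python3 -m creep '[{"tx":0,"ty":0,"tz":-3,"ax":0,"ay":0,"az":0,"gripper":0.2},{"tx":0,"ty":0,"tz":-5,"ax":0,"ay":0,"az":0,"gripper":0.1},{"tx":0,"ty":0,"tz":-6.1,"ax":0,"ay":0,"az":0,"gripper":-0.1},{"tx":0,"ty":0,"tz":-6.1,"ax":0,"ay":0,"az":0,"gripper":-0.25},{"tx":0,"ty":0,"tz":-6.1,"ax":0,"ay":0,"az":0,"gripper":-0.3},{"tx":0,"ty":0,"tz":-6.1,"ax":0,"ay":0,"az":0,"gripper":-0.34},{"tx":0,"ty":0,"tz":-6.1,"ax":0,"ay":0,"az":0,"gripper":-0.36},{"tx":0,"ty":0,"tz":-6.1,"ax":0,"ay":0,"az":0,"gripper":-0.38},{"tx":0,"ty":0,"tz":-6.1,"ax":0,"ay":0,"az":0,"gripper":-0.39},{"tx":0,"ty":0,"tz":-6.1,"ax":0,"ay":0,"az":0,"gripper":-0.4},{"tx":0,"ty":0,"tz":-6.1,"ax":0,"ay":0,"az":0,"gripper":-0.4},{"tx":0,"ty":0,"tz":-6.1,"ax":0,"ay":0,"az":0,"gripper":-0.4}]'
```

```text
clock: 12.45
position: [0.5421, 0.0816, 0.0394]
tool_rot: [-0.008, 3.141, -0.0]
force: [0.1, -1.9, 3.3]
opening: 0.299
grasp_force: 10.1
```

```bash
python3 -m creep '[{"tx":0,"ty":0,"tz":0,"ax":0,"ay":0,"az":0,"gripper":-0.41},{"tx":0,"ty":0,"tz":0,"ax":0,"ay":0,"az":0,"gripper":-0.41},{"tx":0,"ty":0,"tz":1,"ax":0,"ay":0,"az":0,"gripper":-0.41},{"tx":0,"ty":0,"tz":4,"ax":0,"ay":0,"az":0,"gripper":-0.41},{"tx":0,"ty":0,"tz":9,"ax":0,"ay":0,"az":0,"gripper":-0.41},{"tx":0,"ty":-3,"tz":14,"ax":0,"ay":0,"az":0,"gripper":-0.41},{"tx":-1,"ty":-8,"tz":17,"ax":0,"ay":0,"az":-2,"gripper":-0.41},{"tx":-2,"ty":-14,"tz":17,"ax":0,"ay":0,"az":-4,"gripper":-0.41}]'
python3 -m creep '[{"tx":-1,"ty":-6,"tz":0,"ax":0,"ay":0,"az":-2,"gripper":-0.41},{"tx":-2,"ty":-12,"tz":0,"ax":0,"ay":0,"az":-4,"gripper":-0.41},{"tx":-3,"ty":-18,"tz":0,"ax":0,"ay":0,"az":-6.4,"gripper":-0.41},{"tx":-4,"ty":-24,"tz":0,"ax":0,"ay":0,"az":-6.4,"gripper":-0.41},{"tx":-4.4,"ty":-27.8,"tz":0,"ax":0,"ay":0,"az":-6.4,"gripper":-0.41},{"tx":-4.4,"ty":-27.8,"tz":-4,"ax":0,"ay":0,"az":-6.4,"gripper":-0.41},{"tx":-4.4,"ty":-27.8,"tz":-8,"ax":0,"ay":0,"az":-6.4,"gripper":-0.41},{"tx":-4.4,"ty":-27.8,"tz":-12,"ax":0,"ay":0,"az":-6.4,"gripper":-0.41},{"tx":-4.4,"ty":-27.8,"tz":-12,"ax":0,"ay":0,"az":-6.4,"gripper":-0.41},{"tx":-4.4,"ty":-27.8,"tz":-12,"ax":0,"ay":0,"az":-6.4,"gripper":-0.41},{"tx":-4.4,"ty":-27.8,"tz":-12,"ax":0,"ay":0,"az":-6.4,"gripper":-0.41}]'
```

```text
clock: 13.45
position: [0.5237, -0.0579, 0.2123]
tool_rot: [0.098, 3.133, 0.002]
force: [0.2, -0.8, -1.3]
opening: 0.304
grasp_force: 21.0
clock: 14.82
position: [0.4793, -0.3368, 0.0913]
tool_rot: [0.276, 3.126, -0.002]
force: [0.2, 0.0, -1.0]
opening: 0.302
grasp_force: 21.0
```

```bash
python3 -m creep '[{"tx":0,"ty":0,"tz":-2,"ax":0,"ay":0,"az":0,"gripper":-0.41},{"tx":0,"ty":0,"tz":-3.5,"ax":0,"ay":0,"az":0,"gripper":-0.41},{"tx":0,"ty":0,"tz":-4.6,"ax":0,"ay":0,"az":0,"gripper":-0.41},{"tx":0,"ty":0,"tz":-5.2,"ax":0,"ay":0,"az":0,"gripper":-0.41},{"tx":0,"ty":0,"tz":-5.3,"ax":0,"ay":0,"az":0,"gripper":-0.41},{"tx":0,"ty":0,"tz":-5.3,"ax":0,"ay":0,"az":0,"gripper":-0.41},{"tx":0,"ty":0,"tz":-5.3,"ax":0,"ay":0,"az":0,"gripper":-0.41}]'
python3 -m creep '[{"tx":0,"ty":0,"tz":0,"ax":0,"ay":0,"az":0,"gripper":-0.36},{"tx":0,"ty":0,"tz":0,"ax":0,"ay":0,"az":0,"gripper":-0.2},{"tx":0,"ty":0,"tz":0,"ax":0,"ay":0,"az":0,"gripper":0},{"tx":0,"ty":0,"tz":0,"ax":0,"ay":0,"az":0,"gripper":0.1},{"tx":0,"ty":0,"tz":3,"ax":0,"ay":0,"az":0,"gripper":0.2},{"tx":0,"ty":0,"tz":8,"ax":0,"ay":0,"az":0,"gripper":0.2},{"tx":0,"ty":0,"tz":13,"ax":0,"ay":0,"az":0,"gripper":0.2},{"tx":1,"ty":4,"tz":18,"ax":0,"ay":0,"az":0,"gripper":0.2},{"tx":2,"ty":10,"tz":20,"ax":0,"ay":0,"az":0,"gripper":0.2},{"tx":3,"ty":16,"tz":20,"ax":0,"ay":0,"az":0,"gripper":0.2},{"tx":4,"ty":22,"tz":20,"ax":0,"ay":0,"az":0,"gripper":0.2},{"tx":5,"ty":27,"tz":20,"ax":0,"ay":0,"az":0,"gripper":0.2}]'
python3 -m creep '[{"tx":2,"ty":4,"tz":-1,"ax":0,"ay":0,"az":0,"gripper":0.2},{"tx":4,"ty":9,"tz":-5,"ax":0,"ay":0,"az":-1,"gripper":0.2},{"tx":6.3,"ty":14.2,"tz":-10,"ax":0,"ay":0,"az":-3,"gripper":0.2},{"tx":6.3,"ty":14.2,"tz":-13.5,"ax":0,"ay":0,"az":-3,"gripper":0.2},{"tx":6.3,"ty":14.2,"tz":-13.5,"ax":0,"ay":0,"az":-3,"gripper":0.2},{"tx":6.3,"ty":14.2,"tz":-13.5,"ax":0,"ay":0,"az":-3,"gripper":0.2},{"tx":6.3,"ty":14.2,"tz":-13.5,"ax":0,"ay":0,"az":-3,"gripper":0.2}]'
cat >> h.py <<'E'
def tops2(f,z=.064):
    H=hsv(f); h,s,v=[H[...,i].astype(int) for i in range(3)]
    m=((h<=8)&(s>110)&(s<178)&(v>60)).astype(np.uint8)
    for k in blobs(cv2.morphologyEx(m,cv2.MORPH_OPEN,np.ones((3,3))),150): print(np.round(k.reshape(-1,2).mean(0)),cv2.contourArea(k),rect(f,k,z,True))
E
python3 - <<'E'
from h import *
f=bot.grab_frame("wrist"); tops2(f)
p=bot.sense(); print(p["position"],p["tool_rot"])
f=bot.grab_frame("top"); np.savez("top1.npz",**f); H=hsv(f); h,s,v=[H[...,i].astype(int) for i in range(3)]
for k in blobs((h<20)&(s>70),8):
    c=k.reshape(-1,2).mean(0)
    if 230<c[0]<500 and 200<c[1]<310: print("top",c.round(),rect(f,k,.045))
E
```

```text
clock: 15.7
position: [0.4783, -0.3364, 0.0367]
tool_rot: [0.277, 3.129, -0.0]
force: [0.3, -1.0, -0.3]
opening: 0.3
grasp_force: 21.0
clock: 17.2
position: [0.528, -0.0634, 0.2366]
tool_rot: [0.274, 3.129, 0.001]
force: [1.4, 0.2, -0.3]
opening: 0.601
grasp_force: 0.0
clock: 18.08
position: [0.5922, 0.0745, 0.1034]
tool_rot: [0.361, 3.117, 0.0]
force: [-0.8, 0.2, -0.1]
opening: 0.597
grasp_force: 0.0
[314. 274.] 1038.5 [591.4  74.3  21.9  15.7 -12.6]
[459. 233.] 557.0 [586.7 155.   16.3  15.6 -74.1]
[112. 224.] 789.5 [536.8 -30.8  23.4  17.9  80.9]
[0.59210235 0.07457817 0.10333701] [3.61098126e-01 3.11751286e+00 6.47999208e-04]
top [470. 273.] [ 478.9 -334.4   34.5   32.6   -9.9]
top [473. 254.] [ 524.4 -341.8   33.3   32.9   -1.8]
top [349. 247.] [541.2 -50.9  16.6  14.2  90. ]
top [260. 225.] [593.9 161.4  17.   16.8  45.1]
top [345. 218.] [611.1 -40.   13.6  11.8 -44.9]
```

```bash
python3 -m creep '[{"tx":0,"ty":0,"tz":-3,"ax":0,"ay":0,"az":0,"gripper":0.2},{"tx":0,"ty":0,"tz":-5,"ax":0,"ay":0,"az":0,"gripper":0.1},{"tx":0,"ty":0,"tz":-6.1,"ax":0,"ay":0,"az":0,"gripper":-0.1},{"tx":0,"ty":0,"tz":-6.1,"ax":0,"ay":0,"az":0,"gripper":-0.25},{"tx":0,"ty":0,"tz":-6.1,"ax":0,"ay":0,"az":0,"gripper":-0.3},{"tx":0,"ty":0,"tz":-6.1,"ax":0,"ay":0,"az":0,"gripper":-0.34},{"tx":0,"ty":0,"tz":-6.1,"ax":0,"ay":0,"az":0,"gripper":-0.36},{"tx":0,"ty":0,"tz":-6.1,"ax":0,"ay":0,"az":0,"gripper":-0.38},{"tx":0,"ty":0,"tz":-6.1,"ax":0,"ay":0,"az":0,"gripper":-0.39},{"tx":0,"ty":0,"tz":-6.1,"ax":0,"ay":0,"az":0,"gripper":-0.4},{"tx":0,"ty":0,"tz":-6.1,"ax":0,"ay":0,"az":0,"gripper":-0.4},{"tx":0,"ty":0,"tz":-6.1,"ax":0,"ay":0,"az":0,"gripper":-0.4}]'
```

```text
clock: 19.68
position: [0.5911, 0.0757, 0.0404]
tool_rot: [0.358, 3.121, 0.0]
force: [0.7, -0.8, 2.1]
opening: 0.303
grasp_force: 9.9
```

```bash
python3 -m creep '[{"tx":0,"ty":0,"tz":0,"ax":0,"ay":0,"az":0,"gripper":-0.41},{"tx":0,"ty":0,"tz":0,"ax":0,"ay":0,"az":0,"gripper":-0.41},{"tx":0,"ty":0,"tz":1,"ax":0,"ay":0,"az":0,"gripper":-0.41},{"tx":0,"ty":0,"tz":4,"ax":0,"ay":0,"az":0,"gripper":-0.41},{"tx":0,"ty":0,"tz":9,"ax":0,"ay":0,"az":0,"gripper":-0.41},{"tx":0,"ty":-3,"tz":14,"ax":0,"ay":0,"az":1,"gripper":-0.41},{"tx":-1,"ty":-8,"tz":17,"ax":0,"ay":0,"az":2,"gripper":-0.41},{"tx":-2,"ty":-14,"tz":17,"ax":0,"ay":0,"az":3.2,"gripper":-0.41}]'
python3 -m creep '[{"tx":0,"ty":-6,"tz":0,"ax":0,"ay":0,"az":0,"gripper":-0.41},{"tx":0,"ty":-12,"tz":0,"ax":0,"ay":0,"az":0,"gripper":-0.41},{"tx":0,"ty":-18,"tz":0,"ax":0,"ay":0,"az":0,"gripper":-0.41},{"tx":-0.3,"ty":-24,"tz":0,"ax":0,"ay":0,"az":0,"gripper":-0.41},{"tx":-0.3,"ty":-28.8,"tz":0,"ax":0,"ay":0,"az":0,"gripper":-0.41},{"tx":-0.3,"ty":-28.8,"tz":-4,"ax":0,"ay":0,"az":0,"gripper":-0.41},{"tx":-0.3,"ty":-28.8,"tz":-8,"ax":0,"ay":0,"az":0,"gripper":-0.41},{"tx":-0.3,"ty":-28.8,"tz":-12,"ax":0,"ay":0,"az":0,"gripper":-0.41},{"tx":-0.3,"ty":-28.8,"tz":-12,"ax":0,"ay":0,"az":0,"gripper":-0.41},{"tx":-0.3,"ty":-28.8,"tz":-12,"ax":0,"ay":0,"az":0,"gripper":-0.41},{"tx":-0.3,"ty":-28.8,"tz":-12,"ax":0,"ay":0,"az":0,"gripper":-0.41}]'
```

```text
clock: 20.68
position: [0.5729, -0.0639, 0.2137]
tool_rot: [0.265, 3.124, 0.003]
force: [-0.2, -0.9, -1.7]
opening: 0.303
grasp_force: 20.6
clock: 22.05
position: [0.5695, -0.3528, 0.0926]
tool_rot: [0.271, 3.126, -0.002]
force: [-0.1, -0.7, -0.8]
opening: 0.297
grasp_force: 20.6
```

```bash
python3 -m creep '[{"tx":0,"ty":0,"tz":-2,"ax":0,"ay":0,"az":0,"gripper":-0.41},{"tx":0,"ty":0,"tz":-3.5,"ax":0,"ay":0,"az":0,"gripper":-0.41},{"tx":0,"ty":0,"tz":-4.7,"ax":0,"ay":0,"az":0,"gripper":-0.41},{"tx":0,"ty":0,"tz":-5.3,"ax":0,"ay":0,"az":0,"gripper":-0.41},{"tx":0,"ty":0,"tz":-5.4,"ax":0,"ay":0,"az":0,"gripper":-0.41},{"tx":0,"ty":0,"tz":-5.4,"ax":0,"ay":0,"az":0,"gripper":-0.41},{"tx":0,"ty":0,"tz":-5.4,"ax":0,"ay":0,"az":0,"gripper":-0.41}]'
python3 -m creep '[{"tx":0,"ty":0,"tz":0,"ax":0,"ay":0,"az":0,"gripper":-0.36},{"tx":0,"ty":0,"tz":0,"ax":0,"ay":0,"az":0,"gripper":-0.2},{"tx":0,"ty":0,"tz":0,"ax":0,"ay":0,"az":0,"gripper":0},{"tx":0,"ty":0,"tz":0,"ax":0,"ay":0,"az":0,"gripper":0.1},{"tx":0,"ty":0,"tz":3,"ax":0,"ay":0,"az":0,"gripper":0.2},{"tx":0,"ty":0,"tz":8,"ax":0,"ay":0,"az":0,"gripper":0.2},{"tx":0,"ty":0,"tz":13,"ax":0,"ay":0,"az":0,"gripper":0.2},{"tx":-0.5,"ty":4,"tz":18,"ax":0,"ay":0,"az":0,"gripper":0.2},{"tx":-1,"ty":10,"tz":22,"ax":0,"ay":0,"az":0,"gripper":0.2},{"tx":-2,"ty":16,"tz":24,"ax":0,"ay":0,"az":0,"gripper":0.2},{"tx":-3,"ty":22,"tz":25,"ax":0,"ay":0,"az":0,"gripper":0.2},{"tx":-4,"ty":28,"tz":25,"ax":0,"ay":0,"az":0,"gripper":0.2}]'
python3 - <<'E'
from h import *
f=bot.grab_frame("wrist"); np.savez("w7.npz",**f); cv2.imwrite("pics/w7.png",f["image"][:,:,::-1]); tops2(f,.059)
p=bot.sense(); print(p["position"],p["tool_rot"])
E
```

```text
clock: 22.92
position: [0.5682, -0.3524, 0.0367]
tool_rot: [0.271, 3.129, -0.0]
force: [-0.4, -0.1, -0.4]
opening: 0.302
grasp_force: 20.7
clock: 24.42
position: [0.5297, -0.0799, 0.2873]
tool_rot: [0.272, 3.127, 0.0]
force: [1.5, 0.0, -0.3]
opening: 0.603
grasp_force: 0.0
[104. 276.] 155.5 [ 568.5 -349.3   20.    17.9   -8.4]
[ 98. 240.] 170.5 [ 521.7 -341.7   21.1   17.9   -9.3]
[347. 203.] 206.0 [534.  -48.5  16.7  16.4  -9.2]
[ 0.52794577 -0.06820004  0.28771439] [0.25004529 3.13113183 0.01259758]
```

View pics/w7.png

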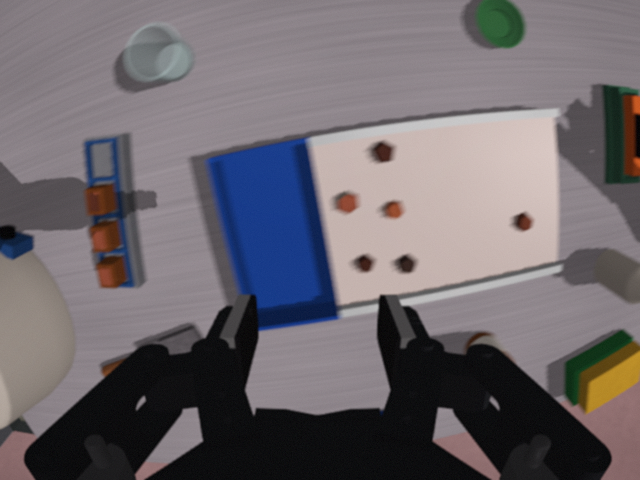

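All three specimens stand in the rack at (100,198), (103,236) and (110,271), and only six chips are left on the plate. Next is the scraper.

```bash
python3 -m creep '[{"tx":-0.4,"ty":6,"tz":0,"ax":0,"ay":0,"az":1,"gripper":0.2},{"tx":-0.8,"ty":12,"tz":0,"ax":0,"ay":0,"az":2,"gripper":0.2},{"tx":-1.2,"ty":18,"tz":0,"ax":0,"ay":0,"az":3,"gripper":0.2},{"tx":-1.6,"ty":24,"tz":0,"ax":0,"ay":0,"az":4,"gripper":0.2},{"tx":-2,"ty":30,"tz":0,"ax":0,"ay":0,"az":5,"gripper":0.2},{"tx":-2.4,"ty":36,"tz":-1,"ax":0,"ay":0,"az":6,"gripper":0.2},{"tx":-2.8,"ty":40,"tz":-2,"ax":0,"ay":0,"az":7,"gripper":0.2},{"tx":-2.8,"ty":42.8,"tz":-3,"ax":0,"ay":0,"az":7,"gripper":0.2},{"tx":-2.8,"ty":42.8,"tz":-4,"ax":0,"ay":0,"az":7,"gripper":0.2},{"tx":-2.8,"ty":42.8,"tz":-4,"ax":0,"ay":0,"az":7,"gripper":0.2},{"tx":-2.8,"ty":42.8,"tz":-4,"ax":0,"ay":0,"az":7,"gripper":0.2}]'
python3 - <<'E'
from h import *
f=bot.grab_frame("wrist"); np.savez("w8.npz",**f); cv2.imwrite("pics/w8.png",f["image"][:,:,::-1])
H=hsv(f); h,s,v=[H[...,i].astype(int) for i in range(3)]
yy,xx=np.mgrid[:480,:640]; B=(xx>200)&(xx<440)&(yy<400)
for n,m,z in [("green",(h>45)&(h<90)&(s>60)&B,.034),("orange",(h<20)&(s>150)&(v>90)&B,.050),("black",(v<40)&B&(yy<350),.109)]:
  for k in blobs(m,120): print(n,rect(f,k,z,True),cv2.boundingRect(k))
p=bot.sense(); print(p["position"],p["tool_rot"])
E
```

```text
clock: 25.85
position: [0.5024, 0.3446, 0.2463]
tool_rot: [0.083, 3.14, -0.001]
force: [-0.9, -1.2, 0.9]
opening: 0.6
grasp_force: 0.0
green [499.  362.3 137.   47.9  -2.8] (309, 133, 51, 137)
orange [458.5 365.1  26.8  23.9  -2.6] (323, 149, 27, 30)
black [585.6 260.5  58.4  53.6 -89.9] (201, 296, 57, 54)
black [594.  424.   64.3  54.5  83.7] (377, 295, 63, 55)
black [496.8 362.8  65.2  24.5  -2.8] (323, 178, 32, 82)
[0.5023697  0.34488929 0.24649659] [ 8.27305266e-02  3.13965748e+00 -4.59809011e-04]
```

View pics/w8.png

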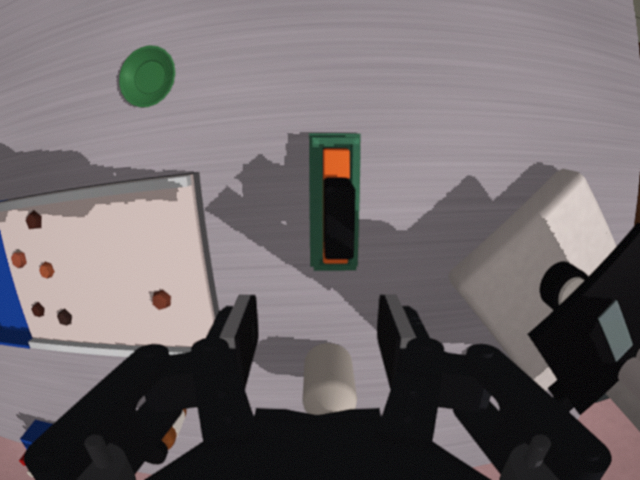

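The handle is centred at (340,218), which gives the scraper as (500,363) at about -2.8°. I'll grasp it.

```bash
python3 -m creep '[{"tx":-0.2,"ty":1.8,"tz":-3,"ax":0,"ay":0,"az":0.2,"gripper":0.2},{"tx":-0.2,"ty":1.8,"tz":-7,"ax":0,"ay":0,"az":0.2,"gripper":0.2},{"tx":-0.2,"ty":1.8,"tz":-11,"ax":0,"ay":0,"az":0.2,"gripper":0.2},{"tx":-0.2,"ty":1.8,"tz":-15,"ax":0,"ay":0,"az":0.2,"gripper":0.2},{"tx":-0.2,"ty":1.8,"tz":-18,"ax":0,"ay":0,"az":0.2,"gripper":0.2},{"tx":-0.2,"ty":1.8,"tz":-18.6,"ax":0,"ay":0,"az":0.2,"gripper":0.2},{"tx":-0.2,"ty":1.8,"tz":-18.6,"ax":0,"ay":0,"az":0.2,"gripper":0.2},{"tx":-0.2,"ty":1.8,"tz":-18.6,"ax":0,"ay":0,"az":0.2,"gripper":0}]'
python3 -m creep '[{"tx":0,"ty":0,"tz":0,"ax":0,"ay":0,"az":0,"gripper":-0.2},{"tx":0,"ty":0,"tz":0,"ax":0,"ay":0,"az":0,"gripper":-0.3},{"tx":0,"ty":0,"tz":0,"ax":0,"ay":0,"az":0,"gripper":-0.4},{"tx":0,"ty":0,"tz":0,"ax":0,"ay":0,"az":0,"gripper":-0.44},{"tx":0,"ty":0,"tz":0,"ax":0,"ay":0,"az":0,"gripper":-0.5},{"tx":0,"ty":0,"tz":0,"ax":0,"ay":0,"az":0,"gripper":-0.5},{"tx":0,"ty":0,"tz":0,"ax":0,"ay":0,"az":0,"gripper":-0.5}]'
```

```text
clock: 26.9
position: [0.5006, 0.3649, 0.0617]
tool_rot: [0.075, 3.139, 0.003]
force: [0.1, 0.3, 0.2]
opening: 0.501
grasp_force: 0.0
clock: 27.78
position: [0.4997, 0.364, 0.0603]
tool_rot: [0.074, 3.14, -0.0]
force: [0.2, -1.6, 5.6]
opening: 0.275
grasp_force: 59.5
```

Gripped at 60 N with the TCP 48 mm above the scraper's foot. I'll lift it and carry it to the low-x lane, ahead of the chip near the far end.

```bash
python3 -m creep '[{"tx":0,"ty":0,"tz":2,"ax":0,"ay":0,"az":0,"gripper":-0.5},{"tx":0,"ty":0,"tz":5,"ax":0,"ay":0,"az":0,"gripper":-0.5},{"tx":0,"ty":0,"tz":9,"ax":0,"ay":0,"az":1,"gripper":-0.5},{"tx":0.5,"ty":-4,"tz":10,"ax":0,"ay":0,"az":2,"gripper":-0.5},{"tx":1,"ty":-9,"tz":10,"ax":0,"ay":0,"az":2.9,"gripper":-0.5},{"tx":2,"ty":-14,"tz":10,"ax":0,"ay":0,"az":2.9,"gripper":-0.5},{"tx":3,"ty":-19,"tz":10,"ax":0,"ay":0,"az":2.9,"gripper":-0.5},{"tx":3,"ty":-24.9,"tz":8,"ax":0,"ay":0,"az":2.9,"gripper":-0.5},{"tx":3,"ty":-24.9,"tz":6,"ax":0,"ay":0,"az":2.9,"gripper":-0.5},{"tx":3,"ty":-24.9,"tz":5,"ax":0,"ay":0,"az":2.9,"gripper":-0.5},{"tx":3,"ty":-24.9,"tz":5,"ax":0,"ay":0,"az":2.9,"gripper":-0.5},{"tx":3,"ty":-24.9,"tz":5,"ax":0,"ay":0,"az":2.9,"gripper":-0.5}]'
python3 - <<'E'
from h import *
f=bot.grab_frame("wrist"); cv2.imwrite("pics/w9.png",f["image"][:,:,::-1])
p=bot.sense(); print(p["position"],p["tool_rot"],p["grasp_force"])
E
```

```text
clock: 29.28
position: [0.53, 0.1168, 0.1108]
tool_rot: [-0.009, 3.14, 0.002]
force: [0.0, 0.4, -2.1]
opening: 0.274
grasp_force: 59.4
[0.53002102 0.11659352 0.1107978 ] [-8.16176239e-03  3.14011311e+00  1.65018914e-03] 59.44764018058777
```

View pics/w9.png

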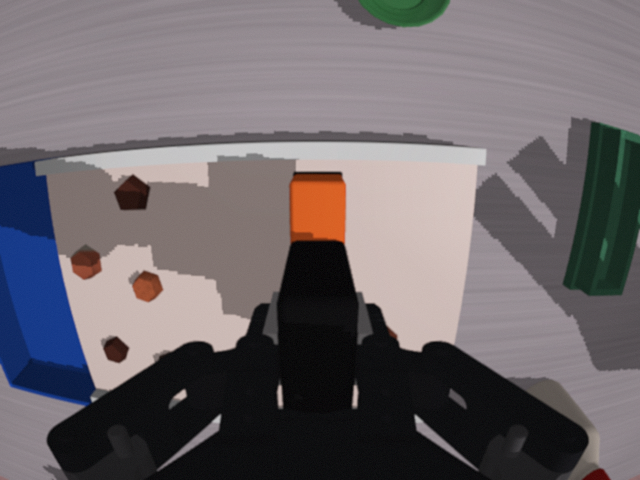

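The scraper hangs square between the fingers at (318,210), with the chips ahead of it on the left. I'll check the rim edges before lowering.

```bash
python3 - <<'E'
from h import *
f=bot.grab_frame("wrist"); g=f["image"].astype(int)
for u in (230,270,400,440):
    col=g[135:185,u]; print(u,[int(x) for x in col.sum(1)][::2])
    for v in (142,150,158,162): print(v,(onz(f,u,v,.042,True)*1000).round(1),end=" ")
    print()
print("scraper low end",onz(f,318,172,.0625,True),onz(f,318,181,.098,True))
E
```

```text
230 [311, 269, 279, 245, 406, 602, 596, 590, 598, 597, 561, 375, 379, 367, 361, 364, 364, 362, 359, 366, 364, 359, 364, 358, 359]
142 [460.6  67.5] 150 [465.3  67.4] 158 [470.   67.3] 162 [472.3  67.2] 
270 [269, 278, 257, 296, 581, 599, 598, 598, 600, 598, 599, 510, 373, 363, 371, 370, 366, 365, 365, 364, 365, 356, 358, 362, 361]
142 [461.3  90.8] 150 [465.9  90.8] 158 [470.5  90.7] 162 [472.8  90.7] 
400 [297, 267, 278, 230, 400, 588, 596, 592, 592, 594, 594, 592, 596, 593, 593, 594, 591, 595, 592, 590, 591, 591, 587, 590, 588]
142 [460.3 165.1] 150 [465.  165.2] 158 [469.6 165.4] 162 [472.  165.5] 
440 [431, 430, 384, 268, 231, 403, 589, 592, 593, 593, 590, 591, 591, 589, 598, 598, 601, 602, 598, 600, 595, 593, 598, 597, 598]
142 [459.  189.4] 150 [463.8 189.6] 158 [468.5 189.9] 162 [470.9 190. ] 
scraper low end [0.47635267 0.11806333] [0.47614245 0.11796995]
```

```bash
python3 -m creep '[{"tx":0,"ty":0,"tz":-2,"ax":0,"ay":0,"az":0,"gripper":-0.5},{"tx":0,"ty":0,"tz":-3,"ax":0,"ay":0,"az":0,"gripper":-0.5},{"tx":0,"ty":0,"tz":-3.1,"ax":0,"ay":0,"az":0,"gripper":-0.5},{"tx":0,"ty":0,"tz":-3.1,"ax":0,"ay":0,"az":0,"gripper":-0.5},{"tx":0,"ty":-1.5,"tz":-3.1,"ax":0,"ay":0,"az":0,"gripper":-0.5},{"tx":0,"ty":-3,"tz":-3.1,"ax":0,"ay":0,"az":0,"gripper":-0.5},{"tx":0,"ty":-4.5,"tz":-3.1,"ax":0,"ay":0,"az":0,"gripper":-0.5},{"tx":0,"ty":-6,"tz":-3.1,"ax":0,"ay":0,"az":0,"gripper":-0.5},{"tx":0,"ty":-7.5,"tz":-3.1,"ax":0,"ay":0,"az":0,"gripper":-0.5},{"tx":0,"ty":-9,"tz":-3.1,"ax":0,"ay":0,"az":0,"gripper":-0.5},{"tx":0,"ty":-10.5,"tz":-3.1,"ax":0,"ay":0,"az":0,"gripper":-0.5},{"tx":0,"ty":-12,"tz":-3.1,"ax":0,"ay":0,"az":0,"gripper":-0.5}]'
python3 -m creep '[{"tx":0,"ty":-1.5,"tz":0,"ax":0,"ay":0,"az":0,"gripper":-0.5},{"tx":0,"ty":-3,"tz":0,"ax":0,"ay":0,"az":0,"gripper":-0.5},{"tx":0,"ty":-4.5,"tz":0,"ax":0,"ay":0,"az":0,"gripper":-0.5},{"tx":0,"ty":-6,"tz":0,"ax":0,"ay":0,"az":0,"gripper":-0.5},{"tx":0,"ty":-7.5,"tz":0,"ax":0,"ay":0,"az":0,"gripper":-0.5},{"tx":0,"ty":-9,"tz":0,"ax":0,"ay":0,"az":0,"gripper":-0.5},{"tx":0,"ty":-9.5,"tz":0,"ax":0,"ay":0,"az":0,"gripper":-0.5},{"tx":0,"ty":-9.5,"tz":0,"ax":0,"ay":0,"az":0,"gripper":-0.5},{"tx":0,"ty":-9.5,"tz":3,"ax":0,"ay":0,"az":0,"gripper":-0.5},{"tx":0,"ty":-9.5,"tz":7,"ax":0,"ay":0,"az":0,"gripper":-0.5},{"tx":0,"ty":-6,"tz":9,"ax":0,"ay":0,"az":0,"gripper":-0.5},{"tx":0,"ty":0,"tz":9,"ax":0,"ay":0,"az":0,"gripper":-0.5}]'
python3 - <<'E'
from h import *
f=bot.grab_frame("top"); cv2.imwrite("pics/t2.png",cv2.resize(f["image"][180:300,220:420,::-1],None,fx=4,fy=4,interpolation=cv2.INTER_CUBIC))
p=bot.sense(); print(p["position"],p["tool_rot"],p["grasp_force"])
E
```

```text
clock: 30.88
position: [0.5296, -0.0057, 0.079]
tool_rot: [-0.006, 3.142, 0.0]
force: [-0.2, 0.8, -2.0]
opening: 0.276
grasp_force: 59.5
clock: 32.38
position: [0.531, -0.0053, 0.1706]
tool_rot: [0.002, 3.138, -0.001]
force: [0.7, 2.0, -2.1]
opening: 0.274
grasp_force: 59.7
[0.53043698 0.00953121 0.17102005] [-0.02443677  3.13616946  0.01752818] 59.79426562786102
```

View pics/t2.png

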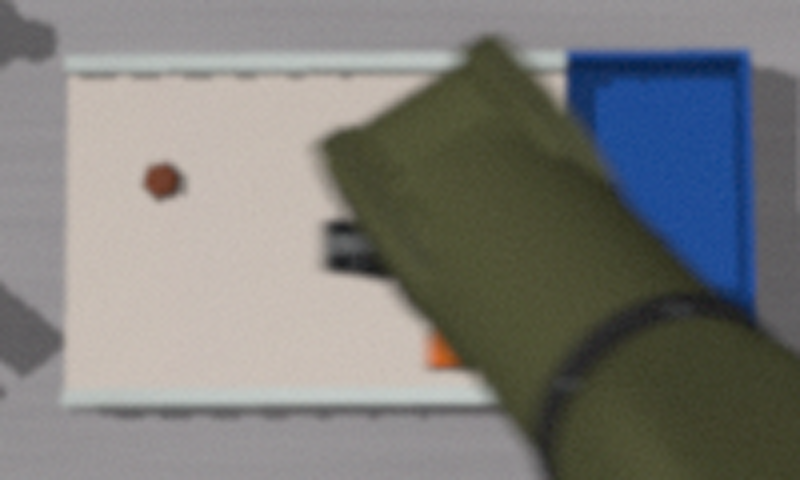

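Only the far chip is visible on the plate, at (162,180); the arm hides part of it. I'll move behind that chip for the high-x lane and count chips by mask.

```bash
python3 -m creep '[{"tx":2,"ty":5,"tz":0,"ax":0,"ay":0,"az":0,"gripper":-0.5},{"tx":4,"ty":10,"tz":0,"ax":0,"ay":0,"az":0,"gripper":-0.5},{"tx":6,"ty":15,"tz":0,"ax":0,"ay":0,"az":0,"gripper":-0.5},{"tx":7.5,"ty":20,"tz":0,"ax":0,"ay":0,"az":0,"gripper":-0.5},{"tx":7.5,"ty":20.5,"tz":0,"ax":0,"ay":0,"az":0,"gripper":-0.5},{"tx":7.5,"ty":20.5,"tz":0,"ax":0,"ay":0,"az":0,"gripper":-0.5},{"tx":7.5,"ty":20.5,"tz":0,"ax":0,"ay":0,"az":0,"gripper":-0.5}]'
cat >> h.py <<'E'
def chips(f,fish,z=.036):
    H=hsv(f); h,s,v=[H[...,i].astype(int) for i in range(3)]
    m=(((h<16)|(h>170))&(s>75)&(v<170)&(v>15)).astype(np.uint8)
    for k in blobs(m,10):
        r=rect(f,k,z,fish)
        if 440<r[0]<690 and -200<r[1]<240: print(np.round(k.reshape(-1,2).mean(0)),cv2.contourArea(k),r)
E
python3 - <<'E'
from h import *
f=bot.grab_frame("wrist"); chips(f,True); cv2.imwrite("pics/w10.png",f["image"][:,:,::-1])
print("top"); chips(bot.grab_frame("top"),False)
p=bot.sense(); print(p["position"],p["tool_rot"],p["grasp_force"])
E
```

```text
clock: 33.3
position: [0.6043, 0.1981, 0.1686]
tool_rot: [0.003, -3.141, 0.003]
force: [0.1, -0.8, -1.9]
opening: 0.272
grasp_force: 60.0
[102. 250.] 312.0 [622.7   8.   24.1  18.9 -62.3]
[315. 239.] 243.5 [611.2 199.   42.1  10.5  89. ]
[ 61. 240.] 252.5 [611.6 -40.2  24.1  18.4 -89.5]
[271. 218.] 574.0 [595.3 163.5  21.9  21.3  43.7]
[305. 189.] 358.5 [572.7 189.7  54.5  27.7 -48.6]
[ 22. 155.] 39.5 [529.7 -77.6  13.3   5.9  -7.4]
[ 20. 118.] 11.0 [493.9 -78.7  12.4   3.   -2.9]
top
[367. 269.] 29.0 [489.7 -92.4  14.2  14.2  90. ]
[366. 253.] 43.0 [ 5.29e+02 -9.16e+01  1.67e+01  1.66e+01 -5.00e-01]
[365. 242.] 31.0 [554.1 -89.5  15.3  15.1 -45.1]
[345. 218.] 19.0 [613.  -40.9  11.9  11.9 -44.9]
[325. 214.] 13.5 [ 6.216e+02  6.900e+00  9.700e+00  9.600e+00 -1.000e-01]
[0.60459581 0.19829134 0.16896749] [ 2.38396576e-03 -3.14131324e+00  2.01029580e-03] 59.98699128627777
```

Three chips are already in the tray. The other three, at (595,163), (622,8) and (612,-40), all lie in the 550–660 lane, so I'll wipe that next.

```bash
python3 -m creep '[{"tx":0,"ty":0.5,"tz":-4,"ax":0,"ay":0,"az":0,"gripper":-0.5},{"tx":0,"ty":0.5,"tz":-7,"ax":0,"ay":0,"az":0,"gripper":-0.5},{"tx":0,"ty":0.5,"tz":-8.8,"ax":0,"ay":0,"az":0,"gripper":-0.5},{"tx":0,"ty":0.5,"tz":-8.9,"ax":0,"ay":0,"az":0,"gripper":-0.5},{"tx":0,"ty":0.5,"tz":-8.9,"ax":0,"ay":0,"az":0,"gripper":-0.5},{"tx":0,"ty":-1,"tz":-8.9,"ax":0,"ay":0,"az":0,"gripper":-0.5},{"tx":0,"ty":-2.5,"tz":-8.9,"ax":0,"ay":0,"az":0,"gripper":-0.5},{"tx":0,"ty":-4,"tz":-8.9,"ax":0,"ay":0,"az":0,"gripper":-0.5},{"tx":0,"ty":-5.5,"tz":-8.9,"ax":0,"ay":0,"az":0,"gripper":-0.5},{"tx":0,"ty":-7,"tz":-8.9,"ax":0,"ay":0,"az":0,"gripper":-0.5},{"tx":0,"ty":-8.5,"tz":-8.9,"ax":0,"ay":0,"az":0,"gripper":-0.5},{"tx":0,"ty":-10,"tz":-8.9,"ax":0,"ay":0,"az":0,"gripper":-0.5}]'
python3 -m creep '[{"tx":0,"ty":-1.5,"tz":0,"ax":0,"ay":0,"az":0,"gripper":-0.5},{"tx":0,"ty":-3,"tz":0,"ax":0,"ay":0,"az":0,"gripper":-0.5},{"tx":0,"ty":-4.5,"tz":0,"ax":0,"ay":0,"az":0,"gripper":-0.5},{"tx":0,"ty":-6,"tz":0,"ax":0,"ay":0,"az":0,"gripper":-0.5},{"tx":0,"ty":-7.5,"tz":0,"ax":0,"ay":0,"az":0,"gripper":-0.5},{"tx":0,"ty":-9,"tz":0,"ax":0,"ay":0,"az":0,"gripper":-0.5},{"tx":0,"ty":-10.5,"tz":0,"ax":0,"ay":0,"az":0,"gripper":-0.5},{"tx":0,"ty":-12,"tz":0,"ax":0,"ay":0,"az":0,"gripper":-0.5},{"tx":0,"ty":-13.5,"tz":0,"ax":0,"ay":0,"az":0,"gripper":-0.5},{"tx":0,"ty":-15,"tz":0,"ax":0,"ay":0,"az":0,"gripper":-0.5}]'
python3 -m creep '[{"tx":0,"ty":-1.5,"tz":0,"ax":0,"ay":0,"az":0,"gripper":-0.5},{"tx":0,"ty":-3,"tz":0,"ax":0,"ay":0,"az":0,"gripper":-0.5},{"tx":0,"ty":-4.5,"tz":0,"ax":0,"ay":0,"az":0,"gripper":-0.5},{"tx":0,"ty":-5,"tz":0,"ax":0,"ay":0,"az":0,"gripper":-0.5},{"tx":0,"ty":-5,"tz":0,"ax":0,"ay":0,"az":0,"gripper":-0.5},{"tx":0,"ty":-5,"tz":4,"ax":0,"ay":0,"az":0,"gripper":-0.5},{"tx":0,"ty":-5,"tz":8,"ax":0,"ay":0,"az":0,"gripper":-0.5},{"tx":0,"ty":0,"tz":10,"ax":0,"ay":0,"az":0,"gripper":-0.5},{"tx":0,"ty":6,"tz":10,"ax":0,"ay":0,"az":0,"gripper":-0.5},{"tx":-2,"ty":12,"tz":10,"ax":0,"ay":0,"az":0,"gripper":-0.5},{"tx":-4,"ty":18,"tz":10,"ax":0,"ay":0,"az":0,"gripper":-0.5},{"tx":-6,"ty":24,"tz":10,"ax":0,"ay":0,"az":0,"gripper":-0.5}]'
python3 - <<'E'
from h import *
f=bot.grab_frame("wrist"); chips(f,True)
t=bot.grab_frame("top"); print("top"); chips(t,False,.014); np.savez("top3.npz",**t)
p=bot.sense(); print(p["position"],p["tool_rot"],p["grasp_force"])
E
```

```text
clock: 34.9
position: [0.6046, 0.0992, 0.08]
tool_rot: [0.005, -3.142, -0.0]
force: [0.3, 0.4, -1.5]
opening: 0.276
grasp_force: 60.0
clock: 36.15
position: [0.6045, -0.0508, 0.08]
tool_rot: [0.005, -3.142, -0.0]
force: [1.1, 0.9, -1.9]
opening: 0.271
grasp_force: 60.0
clock: 37.65
position: [0.544, 0.1911, 0.1802]
tool_rot: [-0.008, 3.141, 0.002]
force: [0.7, 0.9, -0.9]
opening: 0.27
grasp_force: 60.1
[ 47. 273.] 158.0 [593.2 -84.9  28.9  14.9 -64. ]
[ 41. 207.] 25.0 [524.  -75.2  11.    4.8   4.7]
[308. 209.] 596.5 [5.311e+02 1.923e+02 5.860e+01 4.370e+01 4.000e-01]
top
[367. 269.] 30.0 [492.3 -94.1  15.4  15.2 -45.3]
[367. 253.] 44.0 [530.9 -94.4  19.3  17.   90. ]
[366. 242.] 31.5 [556.4 -92.3  14.6  14.6  -0. ]
[366. 226.] 34.5 [ 5.967e+02 -9.260e+01  1.720e+01  1.460e+01 -5.000e-01]
[376. 220.] 20.0 [ 609.  -117.    12.2   12.   -45.1]
[365. 214.] 14.0 [ 6.237e+02 -9.290e+01  1.230e+01  9.700e+00 -5.000e-01]
[0.54074337 0.20086896 0.18130082] [ 0.03133809 -3.14045631 -0.01591408] 60.058432817459106
```

All six chips are in the tray, at y between about -92 and -117. Now I'll return the scraper to above its cradle.

```bash
python3 -m creep '[{"tx":-1,"ty":4,"tz":0,"ax":0,"ay":0,"az":-1,"gripper":-0.5},{"tx":-2,"ty":8,"tz":0,"ax":0,"ay":0,"az":-2,"gripper":-0.5},{"tx":-3,"ty":12,"tz":0,"ax":0,"ay":0,"az":-2.7,"gripper":-0.5},{"tx":-4.2,"ty":16.5,"tz":-2,"ax":0,"ay":0,"az":-2.7,"gripper":-0.5},{"tx":-4.2,"ty":16.5,"tz":-3,"ax":0,"ay":0,"az":-2.7,"gripper":-0.5},{"tx":-4.2,"ty":16.5,"tz":-3,"ax":0,"ay":0,"az":-2.7,"gripper":-0.5},{"tx":-4.2,"ty":16.5,"tz":-3,"ax":0,"ay":0,"az":-2.7,"gripper":-0.5},{"tx":-4.2,"ty":16.5,"tz":-3,"ax":0,"ay":0,"az":-2.7,"gripper":-0.5}]'
python3 - <<'E'
from h import *
f=bot.grab_frame("wrist"); np.savez("w11.npz",**f)
H=hsv(f); h,s,v=[H[...,i].astype(int) for i in range(3)]
yy,xx=np.mgrid[:480,:640]; B=(xx>200)&(xx<440)&(yy<400)
zb=bot.sense()["position"][2]-.048
for n,m,z in [("green",(h>45)&(h<90)&(s>60)&B,.034),("orange",(h<20)&(s>150)&(v>90)&B,zb+.038)]:
  for k in blobs(m,120): print(n,rect(f,k,z,True),cv2.boundingRect(k))
p=bot.sense(); print(p["position"],p["tool_rot"])
E
```

```text
clock: 38.75
position: [0.5042, 0.3522, 0.1506]
tool_rot: [0.071, 3.14, 0.0]
force: [0.0, -0.7, -2.6]
opening: 0.273
grasp_force: 60.1
green [490.  363.2 119.1  47.3  -2.5] (296, 132, 69, 160)
orange [462.4 355.5  29.9  23.9  -2.8] (289, 175, 58, 70)
[0.50404674 0.35240137 0.15056242] [7.09329439e-02 3.13991032e+00 5.55995966e-04]
```

```bash
python3 -m creep '[{"tx":-0.4,"ty":1.1,"tz":0,"ax":0,"ay":0,"az":0,"gripper":-0.5},{"tx":-0.4,"ty":1.1,"tz":-3,"ax":0,"ay":0,"az":0,"gripper":-0.5},{"tx":-0.4,"ty":1.1,"tz":-5.5,"ax":0,"ay":0,"az":0,"gripper":-0.5},{"tx":-0.4,"ty":1.1,"tz":-5.5,"ax":0,"ay":0,"az":0,"gripper":-0.5},{"tx":-0.4,"ty":1.1,"tz":-6.2,"ax":0,"ay":0,"az":0,"gripper":-0.5},{"tx":-0.4,"ty":1.1,"tz":-7,"ax":0,"ay":0,"az":0,"gripper":-0.5},{"tx":-0.4,"ty":1.1,"tz":-7.5,"ax":0,"ay":0,"az":0,"gripper":-0.5},{"tx":-0.4,"ty":1.1,"tz":-7.5,"ax":0,"ay":0,"az":0,"gripper":-0.5}]'
```

```text
clock: 39.8
position: [0.4991, 0.3639, 0.0747]
tool_rot: [-0.069, -3.14, 0.001]
force: [0.3, -0.7, -1.8]
opening: 0.273
grasp_force: 60.1
```

```bash
python3 -m creep '[{"tx":0,"ty":0,"tz":-0.6,"ax":0,"ay":0,"az":0,"gripper":-0.5},{"tx":0,"ty":0,"tz":-1.1,"ax":0,"ay":0,"az":0,"gripper":-0.5},{"tx":0,"ty":0,"tz":-1.35,"ax":0,"ay":0,"az":0,"gripper":-0.5},{"tx":0,"ty":0,"tz":-1.35,"ax":0,"ay":0,"az":0,"gripper":-0.5},{"tx":0,"ty":0,"tz":-1.35,"ax":0,"ay":0,"az":0,"gripper":-0.5}]'
```

```text
clock: 40.42
position: [0.4993, 0.3642, 0.0616]
tool_rot: [0.069, 3.141, 0.0]
force: [0.2, 0.7, -1.2]
opening: 0.274
grasp_force: 60.1
```

```bash
python3 -m creep '[{"tx":0,"ty":0,"tz":-0.1,"ax":0,"ay":0,"az":0,"gripper":-0.5},{"tx":0,"ty":0,"tz":-0.1,"ax":0,"ay":0,"az":0,"gripper":-0.44},{"tx":0,"ty":0,"tz":-0.1,"ax":0,"ay":0,"az":0,"gripper":-0.4},{"tx":0,"ty":0,"tz":-0.1,"ax":0,"ay":0,"az":0,"gripper":-0.2},{"tx":0,"ty":0,"tz":-0.1,"ax":0,"ay":0,"az":0,"gripper":0.1},{"tx":0,"ty":0,"tz":-0.1,"ax":0,"ay":0,"az":0,"gripper":0.2},{"tx":0,"ty":0,"tz":1,"ax":0,"ay":0,"az":0,"gripper":0.2},{"tx":0,"ty":0,"tz":5,"ax":0,"ay":0,"az":0,"gripper":0.2},{"tx":0,"ty":0,"tz":10,"ax":0,"ay":0,"az":0,"gripper":0.2},{"tx":0,"ty":0,"tz":15,"ax":0,"ay":0,"az":0,"gripper":0.2},{"tx":0,"ty":-5,"tz":20,"ax":0,"ay":0,"az":0,"gripper":0.2},{"tx":0,"ty":-11,"tz":22,"ax":0,"ay":0,"az":0,"gripper":0.2}]'
python3 -m creep '[{"tx":0,"ty":-6,"tz":2,"ax":0,"ay":0,"az":0,"gripper":0.2},{"tx":0,"ty":-12,"tz":2,"ax":0,"ay":0,"az":0,"gripper":0.2},{"tx":0,"ty":-18,"tz":2,"ax":0,"ay":0,"az":0,"gripper":0.2},{"tx":0,"ty":-20,"tz":2,"ax":0,"ay":0,"az":0,"gripper":0.2},{"tx":0,"ty":-20,"tz":2,"ax":0,"ay":0,"az":0,"gripper":0.2},{"tx":0,"ty":-20,"tz":2,"ax":0,"ay":0,"az":0,"gripper":0.2},{"tx":0,"ty":-20,"tz":2,"ax":0,"ay":0,"az":0,"gripper":0.2}]'
python3 - <<'E'
from h import *
f=bot.grab_frame("wrist"); chips(f,True,.012); cv2.imwrite("pics/w12.png",f["image"][:,:,::-1])
H=hsv(f); h,s,v=[H[...,i].astype(int) for i in range(3)]
yy,xx=np.mgrid[:480,:640]
for n,m,z in [("green",(h>45)&(h<90)&(s>60)&(yy<320),.034),("orange",(h<20)&(s>150)&(v>90)&(xx>450)&(yy<320),.050)]:
  for k in blobs(m,60): print(n,rect(f,k,z,True),cv2.boundingRect(k))
p=bot.sense(); print(p["position"])
E
```

```text
clock: 41.92
position: [0.4998, 0.263, 0.282]
tool_rot: [0.064, 3.136, 0.006]
force: [1.2, -0.7, -0.4]
opening: 0.602
grasp_force: 0.0
clock: 42.8
position: [0.4992, 0.0637, 0.2988]
tool_rot: [0.064, 3.141, 0.002]
force: [0.2, -0.3, -0.7]
opening: 0.597
grasp_force: 0.0
[201. 295.] 83.5 [625.1 -95.1  19.1  12.2   1.7]
[183. 284.] 113.0 [ 609.1 -117.1   18.5   17.2   -9.9]
[197. 276.] 124.5 [597.5 -93.4  19.1  17.7 -50.4]
[194. 246.] 105.5 [555.5 -94.3  19.9  13.5  -2. ]
[190. 226.] 153.0 [530.3 -96.   22.   16.1  -7.7]
[186. 195.] 126.5 [489.6 -95.9  19.7  14.3   2. ]
green [498.8 351.3 135.7  66.7  -2.9] (516, 139, 52, 107)
green [353.1 167.9  64.   63.6  -2.5] (377, 39, 57, 56)
orange [499.2 357.6 109.2  37.6  -2.1] (538, 153, 31, 87)
[0.49919377 0.0634627  0.29867963]
```

View pics/w12.png

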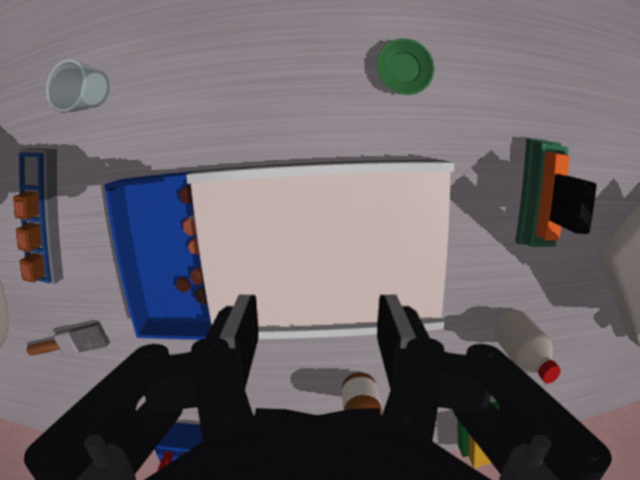

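The final picture shows a clean plate, six chips in the tray around (190,240), three specimens in the rack bays at (29,236), and the scraper upright in its cradle at (550,195). The bystanders are where they were. Handing in.

```bash
python3 -c "
from bench import bot; print(bot.job_done())"
```

```text
the job is handed in; nothing more can be done
None
```

The job is handed in: three specimens stand in rack bays (gripped at about 21 N), all six chips were wiped into the tray, the scraper is upright in its cradle, and the bystanders were left untouched; the verdict was not shown.

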